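# Load bearing spacers on a slotted-base stud and close the keeper

### The job

Stack the three steel spacers on the fixture's upright stud, the widest at the bottom and the narrowest on top, lowering each one fully home before fetching the next and never letting it drop down the stud. Then swing the keeper arm all the way over the stack, until it meets its stop, and leave the other things on the bench alone. The stud may be clamped anywhere along the base's slot, so find it first.

Things in the scene. Friction and masses are not known exactly. Their poses are not given: they have to be found in the camera images.
- fixture: Steel base screwed to the bench, 90 mm along x, 190 mm along y, 25 mm high, with an open slot 14 mm wide along its y axis at x = 0. Origin: centre of the underside. It carries the stud and the keeper.
- slot_centre (a point): Slot's middle on the base's top face, 25 mm above the bench; axes as fixture. A round upright stud, 20 mm diameter, top 87 mm above the bench, stands in the slot: exactly at x = 0, but anywhere from 12 mm towards -y to 12 mm towards +y of this point. Its place is not reported: feel or look for it. It is clamped hard; 25 N does not shift it. Spacers rest on the top face.
- keeper_pivot (a point): Point on the keeper's pivot axis at the top of its post, 109 mm above the bench, at the fixture's x = 0, y = -75 mm. The post is 26 mm in diameter at foot and head, 16 mm between.
- spacer_large: Plain bare-steel spacer ring, a flat cylinder with a 22.5 mm through bore, lying flat on the bench. Origin: on its axis at the underside; z is its axis. 60 mm outer diameter, 20 mm high, about 0.38 kg. Goes first, at the bottom.
- spacer_medium: Plain bare-steel spacer ring, a flat cylinder with a 22.5 mm through bore, lying flat on the bench. Origin: on its axis at the underside; z is its axis. 50 mm outer diameter, 16 mm high, about 0.20 kg. Goes second.
- spacer_small: Plain bare-steel spacer ring, a flat cylinder with a 22.5 mm through bore, lying flat on the bench. Origin: on its axis at the underside; z is its axis. 40 mm outer diameter, 14 mm high, about 0.10 kg. Goes last, on top.
- keeper (a joint): Angle (rad) of the keeper, a flat dark steel arm 22 mm wide. 0: parked, pointing along the fixture's +x. It turns anticlockwise seen from above to its stop at 1.571, pointing along the fixture's +y, over the stud. Underside 94 mm, upper face 102 mm above the bench: it clears the stud. Light friction, about 1.5 N at the pin; it stays where left. Starts at 0 to 0.2.
- keeper_pin (a point): Centre of the top of the keeper's handle pin, an upright round steel pin of 12 mm diameter on the arm, 85 mm from the pivot axis. The pin's top is 141 mm above the bench, 39 mm above the arm's upper face. Push it sideways.
- yellow_bin: Bystander: open yellow plastic parts bin, 100 x 170 x 75 mm. Origin: centre of underside.
- oil_can: Bystander: upright can, 54 mm diameter, 150 mm high. Origin: centre of underside.
- wrench: Bystander: open wrench 200 mm long lying flat along its x axis. Origin: underside, near its middle.
Mind the look-alikes: they are no part of the job. Several things have the shape of the fixture; the one meant has the colours described above.

How it is judged:
By the outcome, as a careful person would: the job done as asked, in the order asked, and still so for the second after the job is handed in, with the robot touching nothing.
It also fails if it takes over 72 s, if anything falls off the work surface, if the arm or the gripper's body presses on something with over 40 N, if the wrist force passes 120 N, or if a joint passes its speed limit or range.

### The arm

A 6-joint arm with a two-finger parallel gripper is mounted at the origin on the work surface. World frame = base frame: x ahead of the robot, y to its left, z up, the work surface at z = 0. Lengths are in m, angles in rad, forces in N, time in s.
With the tool pointing down it reaches from about 0.425 to 0.95 m from the base axis. Payload 3.5 kg.
Tool frame: the origin (TCP) lies at the very end of the fingers, on their centre line; the grasp point (between the pads) lies ctrl.pinch_z behind it (ctrl.pinch_z is the distance from the TCP to the grasp point, in m); z points along the fingers, y is the line along which they close (so a half turn about z gives the same grasp; the last joint's range is limited). The gripper opens to 85 mm and grips with 20 to 120 N. Pads are 22 mm wide; open, the fingers measure 114 mm over their backs; the gripper's body (76 mm by 85 mm) begins 54 mm behind the grasp point. The pads swing forward as they close: fully open they stand 13 mm farther back than shut.
Start: joints at [1.024, 0.286, 1.577, -0, 1.279, -0.15], TCP at [0.261, 0.623, 0.199] pointing down, gripper open.
Joint ranges: [-2.77, 2.77], [-0.9, 2.22], [0.21, 2.48], [-1.53, 4.67], [0.24, 2.81], [-2.84, 2.84]. Speed limits (rad/s): [2.79, 2.79, 3.14, 3.14, 3.14, 3.14].

### API

Orientations are given as a unit quaternion [x, y, z, w].
In Python, from plant import ctrl gives the robot as it stands.
- The arm moves only by the tool advance, called after ">>>" in YAML: its name, and indented under it one key for each argument. Schema: {"type":"object","properties":{"moves":{"type":"array","items":{"type":"object","properties":{"sx":{"type":"number"},"sy":{"type":"number"},"sz":{"type":"number"},"ax":{"type":"number"},"ay":{"type":"number"},"az":{"type":"number"},"jaw":{"type":"number"}},"additionalProperties":false,"required":["jaw"]},"minItems":1,"maxItems":10},"force":{"type":"number"},"only":{"type":"string"},"quiet":{"type":"boolean"},"lines":{"type":"string"}},"required":["moves"],"additionalProperties":false}. moves is a list of rows, 1 to 10 of them, each an object with the fields sx, sy, sz (the shift in shares of 0.6 m (1.0 is 0.6 m)), ax, ay, az (a rotation vector in fractions of the full range, 1 being pi rad), jaw (the opening from 0.0 (shut) to 1.0 (fully open)); a field left out counts as zero (the opening has to be given); each row is the pose to reach, as a shift and turn from the pose commanded when the call began, along the tool's axes at that moment; what a row does not reach only later rows make up. A row lasts 1/8 s, in which the tool goes at most 0.0625 m and 0.188 rad, less where a joint would pass 70% of its speed; a pose out of reach is approached as far as the arm can. The fingers move at their own pace and stop on an object; force is the grip in N (left out, the last holds). Time passes only in rows, so rows that do not move let the fingers close. The tool returns the time, the measured TCP pose, the force, the opening and the grip force at its end. only (a regular expression) keeps the lines of the reply that match it, lines (a string "A,B") keeps lines A to B, and quiet returns only ok. A shift or turn number past 1, either way, is cut back to 1. Input that does not fit is refused with a message, and nothing moves.
- ctrl.get_state(): the state, without advancing time (a new reading comes with each control period).
- ctrl.read_camera(name): name is "scene" or "side" or "wrist"; returns a dict with "pixels" (400x640x3 uint8, red, green, blue), "camera_matrix" (3x3 intrinsics, pixels), "dist_coeffs" ([k1, k2, p1, p2, k3] as OpenCV has them; the pictures are not rectified), "xyz" and "orientation" of the camera in the world. Camera axes: x right, y down, z forward; pixel columns grow to the right and rows downward; lengths in m; the calibration is good to about 2 mm. A picture is of the moment at which its call begins. There is no depth.
- ctrl.sign_off(): hands the job in; it is judged then, once.
Trained networks look in the newest picture that a camera, given by its name, has taken for a name from the list of things; names that differ only in an ending like _2 or _b are one class to them, and where a whole thing is asked for, a point or a joint stands for the part that bears it (a point fixed in the world has none). Each returns a list of dicts, best first, with "conf" (0 to 1); they miss things now and then, are a little off and sometimes report something else, mostly with a low value. They report only what shows in the picture. A call takes as long as a camera call. They do not tell look-alikes from the thing itself.
- ctrl.recognise(camera, thing): "position" ([x, y, z] in m, in world coordinates, good to about 4 mm: the middle of the surface that is visible of it).
- ctrl.masks_of(camera, thing): "region" (400x640 bool, what is visible of it).
- ctrl.mark_of(camera, thing): "position" ([x, y, z] in m, in world coordinates, good to about 4 mm: a listed point, or the origin of a listed thing).
The state is a dict: "time": time; "qpos": joint angles; "dq": joint speeds; "joint_efforts": joint torques, N m; "eef_pos": TCP position; "tcp_rot": TCP orientation; "contact_force": force on the tool from outside, world axes, zero at the start; "wrist_torque": the same for the moment, N m; "opening": opening from 0.0 (shut) to 1.0 (fully open); "finger_force": force on a finger pad.
Only numpy, scipy, OpenCV 4.12 (cv2) and the standard library are available. Lean on these libraries where they do the work, as an engineer would, in place of code of your own. Each camera call takes 0.05 s, during which the arm holds its last target. There are 200 camera calls.

## Working session

There is one attempt and no reset: what is moved stays moved. The work goes in short steps, Python scripts to look and compute and a tool call to move; the robot and the scene stay as the last step left them, time stands still between calls to the robot, and variables do not carry over. Pictures are saved under pics/ and viewed, at most 10 in all, crops included, and the job is handed in when it is done.

```bash
ls; mkdir -p pics; cat > h.py <<'E'
import numpy as np, cv2
from scipy.spatial.transform import Rotation as R
from plant import ctrl
def cam(n,save=None):
    c=ctrl.read_camera(n)
    if save: cv2.imwrite('pics/'+save,c['pixels'][:,:,::-1])
    return c
def ray(c,uv,z):
    p=cv2.undistortPoints(np.array([[uv]],float),np.array(c['camera_matrix']),np.array(c['dist_coeffs']))[0,0]
    d=R.from_quat(c['orientation']).apply([p[0],p[1],1]);o=np.array(c['xyz'])
    return o+d*(z-o[2])/d[2]
def proj(c,P):
    r=R.from_quat(c['orientation']).inv();P=np.atleast_2d(P)
    return cv2.projectPoints(r.apply(P-np.array(c['xyz'])),np.zeros(3),np.zeros(3),np.array(c['camera_matrix']),np.array(c['dist_coeffs']))[0][:,0]
E
python3 - <<'E'
from h import *
np.set_printoptions(precision=4,suppress=True)
print(ctrl.pinch_z); s=ctrl.get_state();print({k:np.round(v,3) for k,v in s.items()})
for n in ['scene','side','wrist']:
    c=cam(n,n+'0.png');print(n,c['xyz'],c['orientation'])
    for t in ['fixture','slot_centre','keeper_pivot','keeper_pin','spacer_large','spacer_medium','spacer_small','yellow_bin','oil_can','wrench']:
        for m in ctrl.mark_of(n,t)[:4]: print(' ',t,round(m['conf'],2),np.array(m['position']),proj(c,m['position'])[0].round())
E
```

```text
pics
0.0187
{'time': np.float64(0.0), 'qpos': array([ 1.024,  0.287,  1.578, -0.   ,  1.279, -0.15 ]), 'dq': array([-0.001,  0.001, -0.   ,  0.003,  0.001, -0.001]), 'joint_efforts': array([ -0.001, -40.597, -29.263,  -0.   ,   0.006,   0.   ]), 'eef_pos': array([0.26 , 0.622, 0.197]), 'tcp_rot': array([ 0.197,  0.98 , -0.001, -0.   ]), 'contact_force': array([-0.345,  0.103, -0.33 ]), 'wrist_torque': array([-0.01 , -0.02 , -0.018]), 'finger_force': np.float64(0.0), 'opening': np.float64(1.001)}
scene [1.2952 0.3749 0.6967] [ 0.4111  0.7726 -0.4261 -0.2292]
  fixture 0.89 [ 0.4956 -0.6123 -0.0018] [217. 183.]
  fixture 0.74 [ 0.2545 -0.2203 -0.0019] [339. 186.]
  fixture 0.24 [ 0.4535 -0.3873 -0.001 ] [270. 195.]
  slot_centre 0.9 [ 0.2545 -0.2201  0.0225] [339. 180.]
  slot_centre 0.74 [ 0.5091 -0.173   0.0289] [310. 215.]
  slot_centre 0.73 [ 0.4974 -0.6077  0.0283] [217. 176.]
  keeper_pivot 0.82 [ 0.4797 -0.6815  0.1116] [203. 150.]
  keeper_pivot 0.72 [ 0.4884 -0.2495  0.1066] [294. 184.]
  keeper_pin 0.73 [ 0.322  -0.3152  0.1443] [307. 150.]
  keeper_pin 0.62 [ 0.5754 -0.2592 
[... 1106 characters left out ...]
   -0.2553  0.1426] [355. 219.]
  keeper_pin 0.69 [ 0.3189 -0.3099  0.1404] [254. 253.]
  spacer_large 0.76 [ 0.4378  0.199  -0.0021] [274. 158.]
  spacer_large 0.67 [ 0.6197  0.1776 -0.0005] [329. 155.]
  spacer_medium 0.64 [ 0.7656  0.1487 -0.0009] [373. 155.]
  spacer_medium 0.57 [0.5326 0.357  0.0027] [293. 127.]
  spacer_small 0.2 [ 0.7655  0.1461 -0.0002] [374. 155.]
  yellow_bin 0.55 [0.7646 0.1486 0.001 ] [373. 154.]
  yellow_bin 0.37 [ 0.5104 -0.1735  0.0284] [322. 230.]
  oil_can 0.67 [ 0.6717 -0.3757 -0.0004] [403. 286.]
  wrench 0.61 [ 0.4557 -0.3874  0.0003] [320. 306.]
  wrench 0.29 [ 0.4344  0.2006 -0.0023] [273. 158.]
wrist [0.1857 0.6538 0.3738] [0.8218 0.547  0.0882 0.1327]
```

View pics/scene0.png

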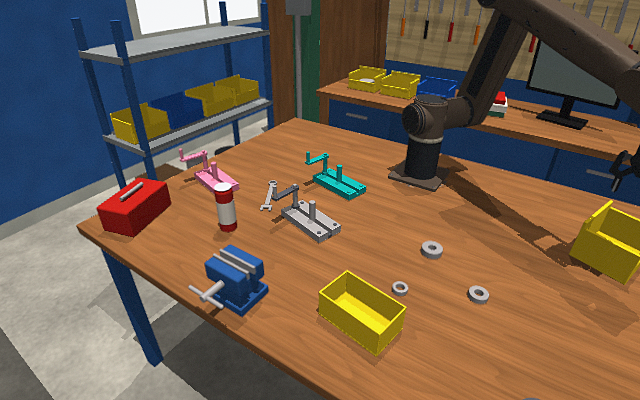

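View pics/side0.png

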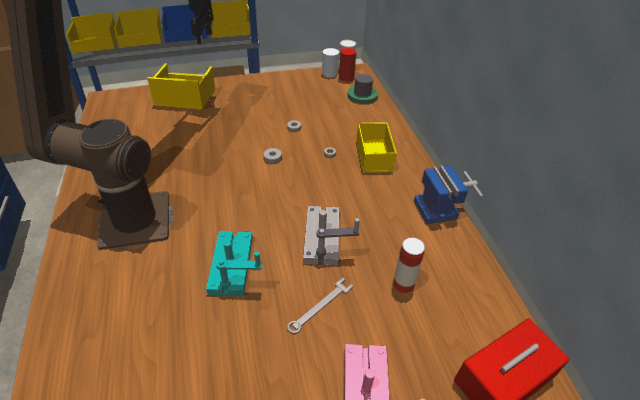

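Scene candidates for the fixture: teal (339,183), pink (217,180), bare grey steel (311,218). The grey steel one with a dark keeper fits the description. Confirming this in one enlarged crop, and measuring.

```bash
cat >> h.py <<'E'
from scipy.optimize import minimize
def cyl(c,x,y,z0,h,r):
    a=np.linspace(0,2*np.pi,40);P=[(x+r*np.cos(t),y+r*np.sin(t),z) for t in a for z in (z0,z0+h)]
    return cv2.convexHull(proj(c,P).astype(np.float32))
def hullc(H):
    m=cv2.moments(H);return np.array([m['m10']/m['m00'],m['m01']/m['m00']])
def fitcyl(obs,z0,h,r,x0):
    # obs: list of (cam, mask). mask hull centroid vs model hull centroid
    t=[]
    for c,m in obs:
        k=max(cv2.findContours(m.astype(np.uint8),cv2.RETR_EXTERNAL,cv2.CHAIN_APPROX_NONE)[0],key=cv2.contourArea)
        t.append((c,hullc(cv2.convexHull(k).astype(np.float32)),cv2.contourArea(cv2.convexHull(k))))
    f=lambda p:sum(np.sum((hullc(cyl(c,*p,z0,h,r))-u)**2) for c,u,_ in t)
    o=minimize(f,x0,method='Nelder-Mead',options=dict(xatol=1e-5,fatol=1e-6))
    return o.x,o.fun,[(a,cv2.contourArea(cyl(c,*o.x,z0,h,r))) for c,_,a in t]
E
python3 - <<'E'
from h import *
np.set_printoptions(precision=4,suppress=True)
S={n:cam(n) for n in ('scene','side')}
G={'spacer_large':((.433,.198),.02,.03),'spacer_medium':((.533,.357),.016,.025),'spacer_small':((.619,.18),.014,.02)}
for t,(x0,h,r) in G.items():
    obs=[]
    for n,c in S.items():
        u=proj(c,[*x0,.01])[0]
        best=None
        for q in G:
            for m in ctrl.masks_of(n,q):
                M=m['region']; 
                if M.sum()<30: continue
                ce=np.array(np.nonzero(M))[::-1].mean(1)
                if np.linalg.norm(ce-u)<10 and best is None: best=M
        if best is not None: obs.append((c,best)); print(t,n,fitcyl([(c,best)],0,h,r,x0))
    if len(obs)>1: print(t,fitcyl(obs,0,h,r,x0))
a=cv2.resize(S['scene']['pixels'][165:265,250:370],None,fx=4,fy=4,interpolation=cv2.INTER_CUBIC)[:, :400]
b=cv2.resize(S['side']['pixels'][195:275,290:370],None,fx=5,fy=5,interpolation=cv2.INTER_CUBIC)
cv2.imwrite('pics/crop1.png',np.hstack([a,b])[:,:,::-1])
E
```

```text
spacer_large scene (array([0.4329, 0.197 ]), np.float64(2.341093228044536e-07), [(285.0, 336.230498125311)])
spacer_large side (array([0.4324, 0.1989]), np.float64(3.76277272595592e-07), [(224.5, 249.42666397360153)])
spacer_large (array([0.4325, 0.1974]), np.float64(0.112030437162417), [(285.0, 336.18858923902735), (224.5, 249.85734180384316)])
spacer_medium scene (array([0.5345, 0.3547]), np.float64(2.8647624274249085e-07), [(273.0, 326.1500808792189)])
spacer_medium side (array([0.5331, 0.3612]), np.float64(1.2182954383476448e-07), [(116.0, 137.8234443900874)])
spacer_medium (array([0.5334, 0.3555]), np.float64(1.1064067904152866), [(273.0, 325.7956687998958), (116.0, 138.67117042047903)])
spacer_small scene (array([0.6194, 0.1801]), np.float64(5.931274718550001e-07), [(205.0, 204.50369067722932)])
```

View pics/crop1.png

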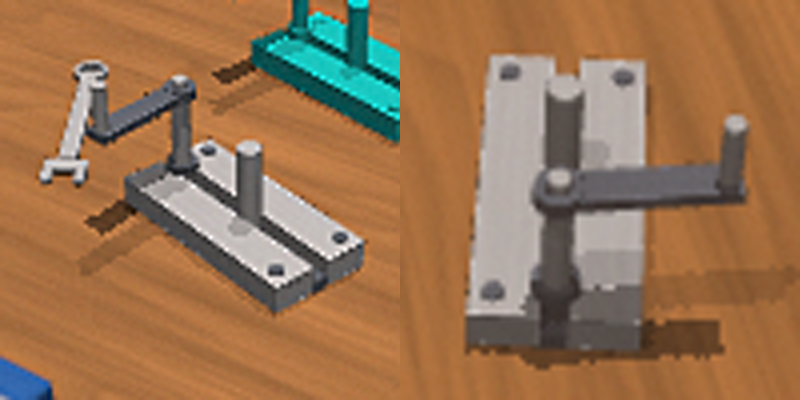

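Crop shows the bare grey base with slot, upright stud (top about scene (312,202), side (323,213)) and dark keeper with pin at its parked side. The teal one lies behind it. This is the one meant; large/medium/small rings are at scene (431,250)/(479,294)/(400,288).

```bash
cat >> h.py <<'E'
def go(x,y,z,yaw):  # yaw: world angle (deg) of tool x, tool pointing down
    s=ctrl.get_state();r=R.from_quat(s['tcp_rot']);a=np.radians(yaw)
    X=np.array([np.cos(a),np.sin(a),0]);Z=np.array([0,0,-1.]);T=R.from_matrix(np.array([X,np.cross(Z,X),Z]).T)
    d=r.inv().apply(np.array([x,y,z])-s['eef_pos']);w=(r.inv()*T).as_rotvec()
    print('t %.2f tcp'%s['time'],np.round(s['eef_pos'],4),'yaw %.1f'%np.degrees(np.arctan2(*r.as_matrix()[1::-1,0])),'F',np.round(s['contact_force'],1),'-> d',np.round(d,4),'rot',np.round(w,4))
E
python3 - <<'E'
from h import *
S={n:ctrl.read_camera(n) for n in('scene','side')}
print('stud',ray(S['scene'],(312.5,201.7),.087),ray(S['side'],(322.6,213),.087))
# pivot top discs and pin tops, holes
print('pivot',ray(S['scene'],(250+180/4,165+80/4),.109),ray(S['side'],(290+158/5,195+174/5),.109))
print('pin',ray(S['scene'],(250+97/4,165+83/4),.141),ray(S['side'],(290+336/5,195+122/5),.141))
# corner holes
for q in((340,238),(277,270)): print('hole',ray(S['scene'],(250+q[0]/4,165+q[1]/4),.025))
for q in((110,72),(223,77),(92,291)): print('holeS',ray(S['side'],(290+q[0]/5,195+q[1]/5),.025))
go(.4325,.1975,.16,75)
E
```

```text
stud [ 0.51440407 -0.1606644   0.087     ] [ 0.51188445 -0.16713893  0.087     ]
pivot [ 0.49337547 -0.24179887  0.109     ] [ 0.49020164 -0.24404025  0.109     ]
pin [ 0.5752164  -0.25656997  0.141     ] [ 0.57463095 -0.25740265  0.141     ]
hole [ 0.50258998 -0.08559267  0.025     ]
hole [ 0.56293767 -0.10337328  0.025     ]
holeS [ 0.50192554 -0.08762589  0.025     ]
holeS [ 0.56355753 -0.10481146  0.025     ]
holeS [ 0.45799223 -0.24183388  0.025     ]
t 2.75 tcp [0.2608 0.6226 0.1987] yaw 157.3 F [ 0.4 -0.2 -0.7] -> d [-0.3226 -0.3257  0.0387] rot [ 0.     -0.      1.4358]
```

Units first: shifts go in shares of 0.6 m and turns go in shares of pi rad. So -0.3257 m is -0.5428, -0.3226 m is -0.5377, 1.453 rad is 0.4625.

>>> advance:
  moves:
    - {"sx": -0.5377,"sy": -0.5428,"sz": 0.0645,"az": 0.4625,"jaw": 1}
    - {"sx": -0.5377,"sy": -0.5428,"sz": 0.0645,"az": 0.4625,"jaw": 1}
    - {"sx": -0.5377,"sy": -0.5428,"sz": 0.0645,"az": 0.4625,"jaw": 1}
    - {"sx": -0.5377,"sy": -0.5428,"sz": 0.0645,"az": 0.4625,"jaw": 1}
    - {"sx": -0.5377,"sy": -0.5428,"sz": 0.0645,"az": 0.4625,"jaw": 1}
    - {"sx": -0.5377,"sy": -0.5428,"sz": 0.0645,"az": 0.4625,"jaw": 1}
    - {"sx": -0.5377,"sy": -0.5428,"sz": 0.0645,"az": 0.4625,"jaw": 1}
    - {"sx": -0.5377,"sy": -0.5428,"sz": 0.0645,"az": 0.4625,"jaw": 1}
    - {"sx": -0.5377,"sy": -0.5428,"sz": 0.0645,"az": 0.4625,"jaw": 1}
    - {"sx": -0.5377,"sy": -0.5428,"sz": 0.0645,"az": 0.4625,"jaw": 1}

```text
time: 4.0
eef_pos: [0.4324, 0.198, 0.1602]
tcp_rot: [0.798, 0.603, 0.0, -0.0]
contact_force: [-0.9, -0.3, 0.1]
opening: 1.0
finger_force: 0.0
```

```bash
python3 - <<'E'
from h import *
c=cam('wrist','w1.png')
for m in ctrl.masks_of('wrist','spacer_large')[:3]:
    M=m['region'];print(m['conf'],M.sum(),fitcyl([(c,M)],0,.02,.03,(.4325,.1975)))
go(.4325,.1975,.006,74)
E
```

```text
0.73 2286 (array([0.42990872, 0.19867745]), np.float64(3.074563818585235e-07), [(2437.5, 2463.0884634801187)])
t 4.10 tcp [0.4322 0.1984 0.1602] yaw 74.2 F [-1.  -0.4 -1.1] -> d [-0.0009  0.0005  0.1542] rot [ 0.0001 -0.0003  0.0028]
```

View pics/w1.png

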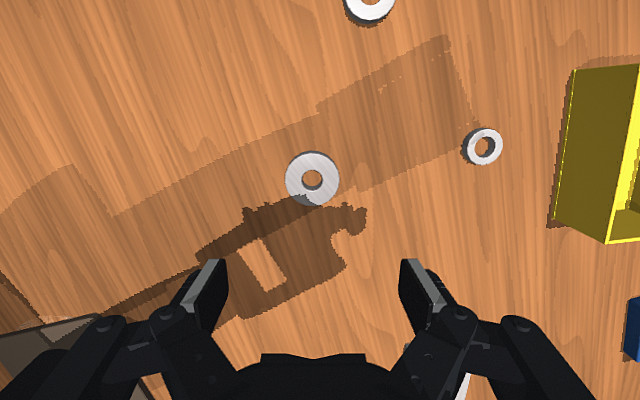

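Wrist view: the large ring is at (312,179), centred between the open fingers. I'll centre it with two squeezes 90° apart.

Converted, 0.159 m is 0.265, -0.0017 m is -0.0028, -1.571 rad is -0.5001.

>>> advance:
  moves:
    - {"sx": -0.0007,"sy": -0.0028,"sz": 0.0833,"az": -0.0598,"jaw": 1}
    - {"sx": -0.0007,"sy": -0.0028,"sz": 0.1667,"az": -0.1197,"jaw": 1}
    - {"sx": -0.0007,"sy": -0.0028,"sz": 0.2,"az": -0.1795,"jaw": 1}
    - {"sx": -0.0007,"sy": -0.0028,"sz": 0.2167,"az": -0.2394,"jaw": 1}
    - {"sx": -0.0007,"sy": -0.0028,"sz": 0.2333,"az": -0.2992,"jaw": 1}
    - {"sx": -0.0007,"sy": -0.0028,"sz": 0.2417,"az": -0.3591,"jaw": 1}
    - {"sx": -0.0007,"sy": -0.0028,"sz": 0.25,"az": -0.4189,"jaw": 1}
    - {"sx": -0.0007,"sy": -0.0028,"sz": 0.2583,"az": -0.4787,"jaw": 1}
    - {"sx": -0.0007,"sy": -0.0028,"sz": 0.265,"az": -0.5001,"jaw": 1}
    - {"sx": -0.0007,"sy": -0.0028,"sz": 0.265,"az": -0.5001,"jaw": 1}
  force: 25

```text
time: 5.35
eef_pos: [0.4302, 0.1985, 0.0008]
tcp_rot: [0.138, 0.99, -0.0, -0.0]
contact_force: [0.3, 0.3, 0.2]
opening: 1.003
finger_force: 0.0
```

>>> advance:
  moves:
    - {"jaw": 0.4}
    - {"jaw": 0.4}
    - {"jaw": 0.4}
    - {"jaw": 0.4}
    - {"jaw": 0.4}
    - {"jaw": 0.4}
  force: 25

```text
time: 6.1
eef_pos: [0.4308, 0.1975, 0.001]
tcp_rot: [0.139, 0.99, -0.0, 0.0]
contact_force: [0.8, 0.1, 0.8]
opening: 0.402
finger_force: 0.0
```

```bash
python3 - <<'E'
from h import *
cam('wrist','w2.png')
E
```

```text
(no output)
```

View pics/w2.png

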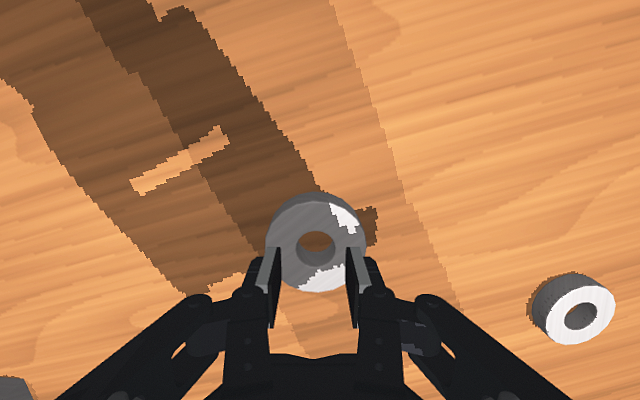

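```bash
python3 - <<'E'
from h import *
c=cam('wrist');s=ctrl.get_state();r=R.from_quat(s['tcp_rot']);p=s['eef_pos']
print(s['opening'],c['xyz'],p)
for z in (0,-.013,-.0187,-.03,-.05):
    print(z,[proj(c,p+r.apply([0,y,z]))[0].round(1) for y in (-.017,0,.017)])
print('ring top',proj(c,[[.4302,.1985,.02]]),'edges',[proj(c,np.array([.4302,.1985,.02])+r.apply([0,y,0])) for y in (-.03,.03)])
E
```

```text
0.40096445691802984 [0.35246582 0.21976224 0.17611677] [0.43073879 0.1975341  0.00100396]
0 [array([286.5, 235.9]), array([313.1, 236. ]), array([339.7, 236. ])]
-0.013 [array([284.7, 245.1]), array([313.1, 245.2]), array([341.5, 245.2])]
-0.0187 [array([283.8, 249.6]), array([313.1, 249.6]), array([342.4, 249.6])]
-0.03 [array([281.9, 259.3]), array([313.1, 259.3]), array([344.4, 259.3])]
-0.05 [array([277.9, 279.8]), array([313.2, 279.9]), array([348.4, 279.9])]
ring top [[314.47631682 248.63868613]] edges [array([[262.63240733, 248.55566742]]), array([[366.30552222, 248.60337008]])]
```

The fingers closed above the ring: their tips stand about 18 mm higher than the TCP at this opening, with no contact. I'll open and feel downwards.

Converted, 0.004 m is 0.0067, 0.002 m is 0.0033.

>>> advance:
  moves:
    - {"jaw": 0.85}
    - {"jaw": 0.85}
    - {"jaw": 0.85}
    - {"jaw": 0.85}
    - {"sz": 0.0033,"jaw": 0.85}
    - {"sz": 0.0067,"jaw": 0.85}
    - {"sz": 0.0067,"jaw": 0.85}

```text
time: 7.08
eef_pos: [0.4305, 0.1975, -0.0033]
tcp_rot: [0.139, 0.99, -0.0, -0.0]
contact_force: [1.0, 0.0, 0.4]
opening: 0.851
finger_force: 0.0
```

>>> advance:
  moves:
    - {"sz": 0.0033,"jaw": 0.85}
    - {"sz": 0.005,"jaw": 0.85}
    - {"sz": 0.005,"jaw": 0.85}

```text
time: 7.45
eef_pos: [0.4307, 0.1975, -0.0061]
tcp_rot: [0.139, 0.99, -0.0, -0.0]
contact_force: [-0.5, -0.1, -0.4]
opening: 0.859
finger_force: 0.0
```

Try closing here on the ring.

>>> advance:
  moves:
    - {"jaw": 0.5}
    - {"jaw": 0.5}
    - {"jaw": 0.5}
    - {"jaw": 0.5}
  force: 25

```text
time: 7.95
eef_pos: [0.4308, 0.1976, -0.0059]
tcp_rot: [0.139, 0.99, 0.0, 0.0]
contact_force: [0.1, -0.4, 0.2]
opening: 0.498
finger_force: 0.0
```

```bash
python3 - <<'E'
from h import *
s=ctrl.get_state();print(s['opening'],s['finger_force'],s['contact_force'])
E
```

```text
0.498443162107483 0.0 [ 0.12313374 -0.38847781  0.18285179]
```

```bash
python3 - <<'E'
from h import *
c=cam('wrist');b=cam('scene');d=cam('side')
u=proj(b,[.4305,.1975,.03])[0].astype(int);v=proj(d,[.4305,.1975,.03])[0].astype(int)
f=lambda c,u:cv2.resize(c['pixels'][u[1]-30:u[1]+30,u[0]-40:u[0]+40],(400,300),interpolation=cv2.INTER_CUBIC)
w=cv2.resize(c['pixels'][170:350,200:440],(400,300))
cv2.imwrite('pics/c3.png',np.vstack([np.hstack([f(b,u),f(d,v)]),np.hstack([w,w*0])])[:,:,::-1])
E
```

```text
(no output)
```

View pics/c3.png

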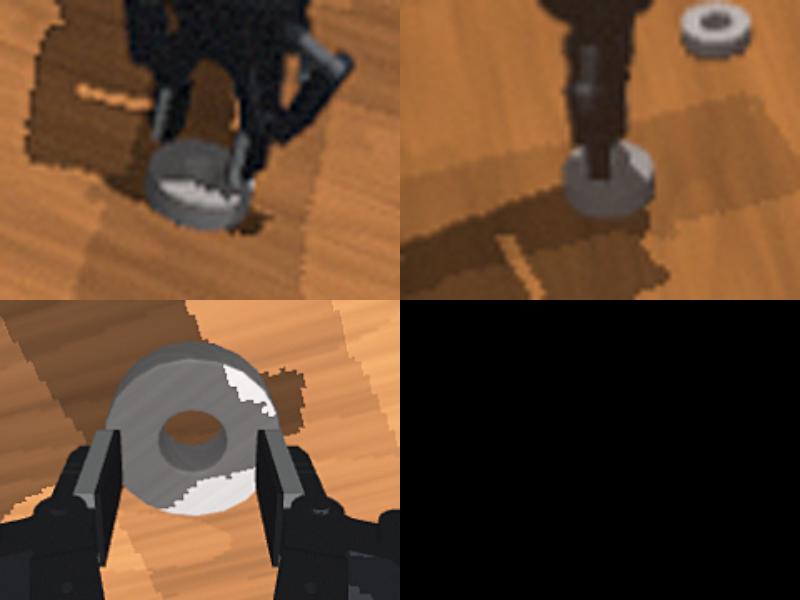

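Tips still stand just above the ring top, although centred on it. Open and go lower, feeling for the bench.

Converted, 0.007 m is 0.0117, 0.005 m is 0.0083.

>>> advance:
  moves:
    - {"sz": -0.0033,"jaw": 0.85}
    - {"sz": -0.0033,"jaw": 0.85}
    - {"jaw": 0.85}
    - {"sz": 0.005,"jaw": 0.85}
    - {"sz": 0.0083,"jaw": 0.85}
    - {"sz": 0.0117,"jaw": 0.85}
    - {"sz": 0.0117,"jaw": 0.85}

```text
time: 8.98
eef_pos: [0.4305, 0.1975, -0.0132]
tcp_rot: [0.139, 0.99, -0.0, -0.0]
contact_force: [-0.2, 0.5, 0.1]
opening: 0.846
finger_force: 0.0
```

>>> advance:
  moves:
    - {"sz": 0.0033,"jaw": 0.85}
    - {"sz": 0.0067,"jaw": 0.85}
    - {"sz": 0.0067,"jaw": 0.85}

```text
time: 9.35
eef_pos: [0.4305, 0.1975, -0.0172]
tcp_rot: [0.139, 0.99, -0.0, -0.0]
contact_force: [0.2, 1.0, 0.0]
opening: 0.848
finger_force: 0.0
```

>>> advance:
  moves:
    - {"jaw": 0.55}
    - {"jaw": 0.55}
    - {"jaw": 0.55}
    - {"jaw": 0.55}
  force: 25

```text
time: 9.85
eef_pos: [0.4324, 0.1979, -0.0151]
tcp_rot: [0.139, 0.99, 0.0, 0.001]
contact_force: [-2.1, -0.3, 8.1]
opening: 0.548
finger_force: 4.2
```

Converted, -0.004 m is -0.0067, -0.002 m is -0.0033.

>>> advance:
  moves:
    - {"sz": -0.0067,"jaw": 0.85}
    - {"sz": -0.0067,"jaw": 0.85}
    - {"sz": -0.0033,"jaw": 0.85}
    - {"sz": 0.0033,"jaw": 0.85}
    - {"sz": 0.0067,"jaw": 0.85}
    - {"sz": 0.0067,"jaw": 0.85}

```text
time: 10.6
eef_pos: [0.4304, 0.1975, -0.0214]
tcp_rot: [0.139, 0.99, -0.0, -0.0]
contact_force: [0.4, -0.0, -1.0]
opening: 0.852
finger_force: 0.0
```

```bash
python3 - <<'E'
from h import *
c=cam('wrist');b=cam('scene');d=cam('side');s=ctrl.get_state();p=s['eef_pos']
print(s['opening'],p,c['xyz'])
u=proj(b,[.4305,.1975,.03])[0].astype(int);v=proj(d,[.4305,.1975,.03])[0].astype(int)
f=lambda c,u:cv2.resize(c['pixels'][u[1]-30:u[1]+30,u[0]-40:u[0]+40],(400,300),interpolation=cv2.INTER_CUBIC)
w=cv2.resize(c['pixels'][170:350,200:440],(400,300))
cv2.imwrite('pics/c4.png',np.vstack([np.hstack([f(b,u),f(d,v)]),np.hstack([w,w*0])])[:,:,::-1])
E
```

```text
0.850478618441676 [ 0.43078762  0.19759323 -0.02097713] [0.35224884 0.21974063 0.15373428]
```

View pics/c4.png

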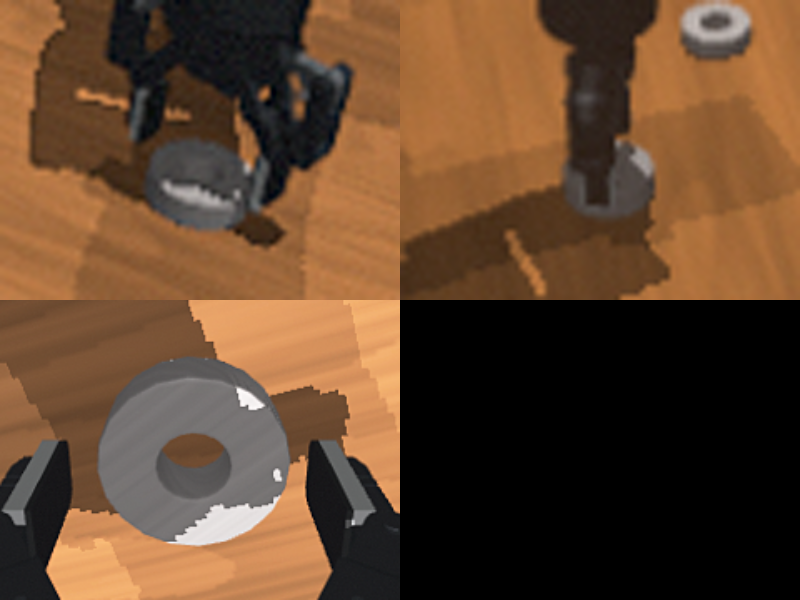

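Converted, 0.008 m is 0.0133, 0.006 m is 0.01.

>>> advance:
  moves:
    - {"sz": 0.0033,"jaw": 0.85}
    - {"sz": 0.0067,"jaw": 0.85}
    - {"sz": 0.01,"jaw": 0.85}
    - {"sz": 0.0133,"jaw": 0.85}
    - {"sz": 0.0133,"jaw": 0.85}

```text
time: 11.38
eef_pos: [0.4305, 0.1975, -0.0292]
tcp_rot: [0.139, 0.99, -0.0, -0.0]
contact_force: [-0.6, 0.2, -0.3]
opening: 0.849
finger_force: 0.0
```

>>> advance:
  moves:
    - {"jaw": 0.6}
    - {"jaw": 0.6}
    - {"jaw": 0.6}
  force: 25

```text
time: 11.75
eef_pos: [0.431, 0.1979, -0.0284]
tcp_rot: [0.139, 0.99, 0.0, 0.0]
contact_force: [-1.2, 1.4, 5.4]
opening: 0.694
finger_force: 26.7
```

Gripped at 59 mm, on the ring's sides. Now release, turn 90° and squeeze again.

Converted, -0.001 m is -0.0017, 0.188 rad is 0.0598.

>>> advance:
  moves:
    - {"sz": -0.0017,"jaw": 0.85}
    - {"sz": -0.0017,"jaw": 0.85}
    - {"sz": -0.0017,"az": 0.0598,"jaw": 0.85}
    - {"sz": -0.0017,"az": 0.1197,"jaw": 0.85}
    - {"sz": -0.0017,"az": 0.1795,"jaw": 0.85}
    - {"sz": -0.0017,"az": 0.2394,"jaw": 0.85}
    - {"sz": -0.0017,"az": 0.2992,"jaw": 0.85}
    - {"sz": -0.0017,"az": 0.3591,"jaw": 0.85}
    - {"sz": -0.0017,"az": 0.4189,"jaw": 0.85}
    - {"sz": -0.0017,"az": 0.4787,"jaw": 0.85}

```text
time: 13.0
eef_pos: [0.4306, 0.1974, -0.0283]
tcp_rot: [0.779, 0.628, -0.0, 0.0]
contact_force: [-0.1, -0.7, 0.7]
opening: 0.854
finger_force: 0.0
```

>>> advance:
  moves:
    - {"az": 0.0213,"jaw": 0.85}
    - {"az": 0.0213,"jaw": 0.85}
    - {"az": 0.0213,"jaw": 0.6}
    - {"az": 0.0213,"jaw": 0.6}
    - {"az": 0.0213,"jaw": 0.6}
    - {"az": 0.0213,"jaw": 0.6}
  force: 60

```text
time: 13.75
eef_pos: [0.4312, 0.1975, -0.0274]
tcp_rot: [0.797, 0.604, 0.0, 0.0]
contact_force: [-1.5, -1.3, 5.1]
opening: 0.666
finger_force: 64.9
```

>>> advance:
  moves:
    - {"sz": -0.05,"jaw": 0.6}
    - {"sz": -0.1333,"jaw": 0.6}
    - {"sz": -0.2333,"jaw": 0.6}
    - {"sz": -0.2833,"jaw": 0.6}
    - {"sz": -0.2833,"jaw": 0.6}

```text
time: 14.38
eef_pos: [0.432, 0.1979, 0.1436]
tcp_rot: [0.797, 0.604, 0.002, 0.001]
contact_force: [1.1, 0.3, -4.3]
opening: 0.665
finger_force: 66.9
```

```bash
python3 - <<'E'
from h import *
c=cam('wrist','w5.png');go(.512,-.166,.14,74)
E
```

```text
t 14.43 tcp [0.4302 0.1975 0.1411] yaw 74.3 F [-0.8  0.4 -4.1] -> d [-0.3276  0.1774  0.001 ] rot [-0.0004  0.0001  0.0044]
```

View pics/w5.png

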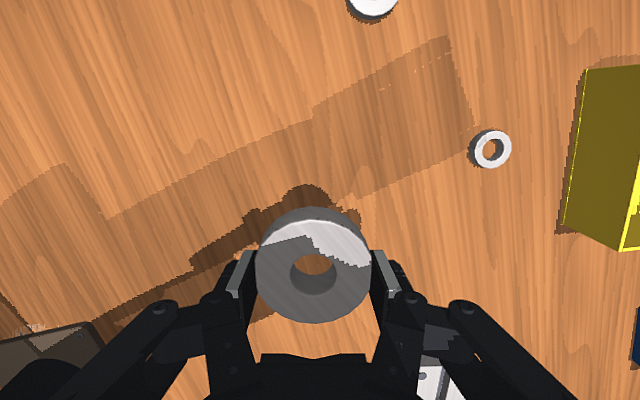

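Wrist view: the large ring is held level, bore at (313,265), centred between the pads. Next: look at the stud from close by, holding the ring aside.

```bash
python3 - <<'E'
from h import *
c=cam('wrist');s=ctrl.get_state();r=R.from_quat(s['tcp_rot']);p=s['eef_pos']
for a in(.04,.06,.08): print(a,proj(c,p+r.apply([a,0,p[2]-.087]))[0], proj(c,p+r.apply([a,0,p[2]-.025]))[0])
# ring in hand: top at tcp+.0485
for m in ctrl.masks_of('wrist','spacer_large')[:2]: print(m['conf'],m['region'].sum(),fitcyl([(c,m['region'])],p[2]+.0275,.02,.03,p[:2])[0]-p[:2])
go(.512-.06*.276,-.166-.06*.961,.145,74)
E
```

```text
0.04 [311.93236577 158.46378151] [312.00651755 146.98256675]
0.06 [311.92581586 131.95119519] [312.0030481  125.75590151]
0.08 [311.91959959 104.05998503] [311.99983176 103.66839894]
0.74 10259 [ 6.79165850e-04 -1.60675096e-05]
t 14.53 tcp [0.4286 0.1971 0.1388] yaw 74.2 F [-0.4  0.3 -4.7] -> d [-0.3868  0.1785 -0.0061] rot [-0.005   0.0026  0.0043]
```

Converted, -0.3869 m is -0.6448, 0.1786 m is 0.2977, 0.004 rad is 0.0013.

>>> advance:
  moves:
    - {"sx": -0.0667,"sy": 0.0333,"sz": -0.0058,"az": 0.0013,"jaw": 0.6}
    - {"sx": -0.6448,"sy": 0.2977,"sz": -0.0058,"az": 0.0013,"jaw": 0.6}
    - {"sx": -0.6448,"sy": 0.2977,"sz": -0.0058,"az": 0.0013,"jaw": 0.6}
    - {"sx": -0.6448,"sy": 0.2977,"sz": -0.0058,"az": 0.0013,"jaw": 0.6}
    - {"sx": -0.6448,"sy": 0.2977,"sz": -0.0058,"az": 0.0013,"jaw": 0.6}
    - {"sx": -0.6448,"sy": 0.2977,"sz": -0.0058,"az": 0.0013,"jaw": 0.6}
    - {"sx": -0.6448,"sy": 0.2977,"sz": -0.0058,"az": 0.0013,"jaw": 0.6}
    - {"sx": -0.6448,"sy": 0.2977,"sz": -0.0058,"az": 0.0013,"jaw": 0.6}
    - {"sx": -0.6448,"sy": 0.2977,"sz": -0.0058,"az": 0.0013,"jaw": 0.6}
    - {"sx": -0.6448,"sy": 0.2977,"sz": -0.0058,"az": 0.0013,"jaw": 0.6}

```text
time: 15.78
eef_pos: [0.4967, -0.2214, 0.1439]
tcp_rot: [0.798, 0.602, -0.0, -0.002]
contact_force: [-0.3, -0.2, -3.2]
opening: 0.659
finger_force: 66.8
```

```bash
python3 - <<'E'
from h import *
c=cam('wrist','w6.png');s=ctrl.get_state();print(s['eef_pos'],c['xyz'],c['orientation'])
for t in('slot_centre','fixture','keeper_pivot','keeper_pin'):
    for m in ctrl.mark_of('wrist',t)[:2]: print(t,m['conf'],m['position'])
for m in ctrl.masks_of('wrist','spacer_large')[:2]: print(m['conf'],m['region'].sum(),fitcyl([(c,m['region'])],s['eef_pos'][2]+.0275,.02,.03,s['eef_pos'][:2])[0]-s['eef_pos'][:2])
E
```

```text
[ 0.49702236 -0.22141935  0.14441171] [ 0.51919133 -0.14381547  0.31909003] [ 0.97781622 -0.13596868 -0.02411175  0.15750104]
slot_centre 0.86 [0.2588, -0.2191, 0.0279]
fixture 0.91 [0.5073, -0.17, -0.0008]
fixture 0.81 [0.2533, -0.2227, 0.0001]
keeper_pivot 0.8 [0.4855, -0.2424, 0.1116]
keeper_pivot 0.8 [0.2384, -0.2923, 0.1094]
keeper_pin 0.57 [0.5751, -0.2586, 0.1373]
0.7 10316 [-0.00021379  0.00068498]
```

View pics/w6.png

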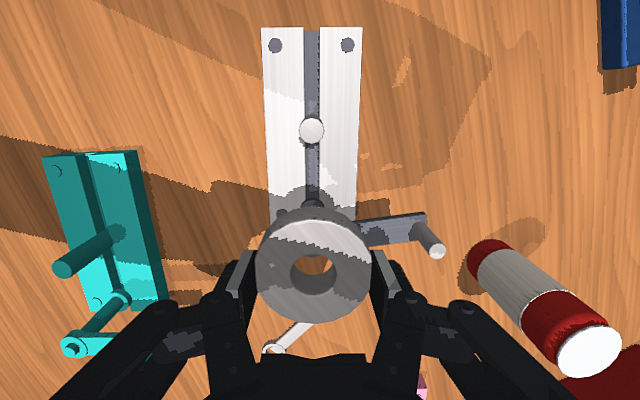

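The stud's round top shows at (312,130) in the slot of the grey base, with the ring at (313,265). I'll refine the stud top to subpixel accuracy.

```bash
python3 - <<'E'
from h import *
from scipy import ndimage as nd
c=cam('wrist');s=ctrl.get_state();print(s['eef_pos'])
g=cv2.cvtColor(c['pixels'],cv2.COLOR_RGB2GRAY).astype(float)
# stud top: fit: maximise radial gradient along projected circle at z=.087
def val(x,y,r):
    a=np.linspace(0,2*np.pi,90);P=np.c_[x+r*np.cos(a),y+r*np.sin(a),0*a+.087];q=proj(c,P)
    return nd.map_coordinates(g,[q[:,1],q[:,0]],order=1)
best=max(((np.median(val(x,y,.0092)-val(x,y,.0112))+np.mean(val(x,y,.0092)-val(x,y,.0112)),x,y) for x in np.arange(.504,.521,.00025) for y in np.arange(-.176,-.154,.00025)))
print(best,proj(c,[best[1],best[2],.087]))
h=cv2.HoughCircles(g[95:165,280:345].astype(np.uint8).repeat(4,0).repeat(4,1),cv2.HOUGH_GRADIENT,1,50,param1=80,param2=15,minRadius=35,maxRadius=70)
if h is not None:
  for k in h[0][:2]: u=(280+k[0]/4-.375,95+k[1]/4-.375);print('hough',u,k[2]/4,ray(c,u,.087))
# screw holes & outer corners of base top z=.025
for u in((275,45),(347.5,45),(261,27),(363,27)): print(u,ray(c,u,.025))
E
```

```text
[ 0.49773356 -0.22275536  0.14577811]
(np.float64(75.52896643605365), np.float64(0.5094999999999994), np.float64(-0.16199999999999998)) [[306.56061184 128.54238927]]
hough (np.float32(308.0), np.float32(129.0)) 12.675 [ 0.51045794 -0.16262766  0.087     ]
hough (np.float32(315.25), np.float32(153.25)) 12.9 [ 0.51073954 -0.18195588  0.087     ]
(275, 45) [ 0.50018177 -0.0884027   0.025     ]
(347.5, 45) [ 0.56248434 -0.10615405  0.025     ]
(261, 27) [ 0.49278215 -0.07104756  0.025     ]
(363, 27) [ 0.5792145  -0.09566991  0.025     ]
```

>>> advance:
  moves:
    - {"jaw": 0.6}
    - {"jaw": 0.6}
    - {"jaw": 0.6}

```text
time: 16.5
eef_pos: [0.4976, -0.2233, 0.1456]
tcp_rot: [0.799, 0.602, -0.0, 0.0]
contact_force: [-0.9, 0.6, -4.4]
opening: 0.662
finger_force: 66.8
```

```bash
cat >> h.py <<'E'
def stud(c,z=.087,x0=(.5115,-.164)):
    from scipy import ndimage as nd
    g=cv2.cvtColor(c['pixels'],cv2.COLOR_RGB2GRAY).astype(float);a=np.linspace(0,2*np.pi,90)
    def v(x,y,r):
        q=proj(c,np.c_[x+r*np.cos(a),y+r*np.sin(a),0*a+z]);return nd.map_coordinates(g,[q[:,1],q[:,0]],order=1)
    sc=[(np.mean(np.clip(v(x,y,.0092)-v(x,y,.0112),0,60)),x,y) for x in np.arange(x0[0]-.008,x0[0]+.008,.0004) for y in np.arange(x0[1]-.01,x0[1]+.01,.0004)]
    sc.sort();b=np.array(sc[-8:]);return b[:,1:].mean(0),b[:,1:].std(0),b[-1,0]
E
python3 - <<'E'
from h import *
for i in range(4):
    c=cam('wrist');s=ctrl.get_state();print(s['eef_pos'],stud(c))
m=ctrl.masks_of('wrist','spacer_large')[0];print(fitcyl([(c,m['region'])],s['eef_pos'][2]+.0275,.02,.03,s['eef_pos'][:2])[0]-s['eef_pos'][:2])
go(.5115,-.164,.145,74.1)
E
```

```text
[ 0.49757174 -0.22333605  0.14553687] (array([ 0.51085, -0.16265]), array([0.00175428, 0.00079844]), np.float64(30.20037741198098))
[ 0.49754517 -0.22336758  0.14550424] (array([ 0.51085, -0.16265]), array([0.00175428, 0.00079844]), np.float64(30.257985049394264))
[ 0.49757087 -0.22335613  0.14552521] (array([ 0.51085, -0.16265]), array([0.00175428, 0.00079844]), np.float64(30.317807549706423))
[ 0.49756792 -0.22333724  0.14552573] (array([ 0.51085, -0.16265]), array([0.00175428, 0.00079844]), np.float64(30.551656317275693))
[-0.00016512  0.00056679]
t 16.75 tcp [ 0.4976 -0.2233  0.1455] yaw 74.0 F [ 0.3 -0.8 -3.6] -> d [ 0.0609 -0.0029  0.0005] rot [-0.     -0.     -0.0016]
```

```bash
python3 - <<'E'
from h import *
c=cam('wrist');g=cv2.cvtColor(c['pixels'],cv2.COLOR_RGB2GRAY).astype(int)
np.set_printoptions(linewidth=250)
for r in range(110,152,3): print(r,g[r,288:332])
for r in (40,55,70,85,100):
    # base edges by saturation: steel is grey, bench is brown
    sat=c['pixels'][r].max(1).astype(int)-c['pixels'][r].min(1); k=np.nonzero(sat[230:400]<40)[0]+230
    dark=np.nonzero(g[r,285:330]<140)[0]+285
    print(r,k.min(),k.max(),'slot',dark.min() if len(dark) else 0,dark.max() if len(dark) else 0,ray(c,(k.min()-.5,r),.025),ray(c,(k.max()+.5,r),.025))
E
```

```text
110 [248 250 250 249 248 248 249 250 250 251 251 250 252 255 195  88 123 117 132 143 144 146 132 120 117 121 126  85  37  92 234 243 235 236 238 239 239 235 231 230 231 233 234 236]
113 [248 249 250 249 248 248 249 249 250 251 250 250 251 255 199  90 114  94  89  91  92  91  94  94  95  95  97 100  60  91 235 242 235 236 238 239 238 234 231 230 231 232 233 235]
116 [248 249 250 248 247 248 249 249 250 250 250 251 255 252 160  64 130 168 211 239 246 244 240 226 208 169  96  52  68  84 238 249 237 237 237 239 237 233 230 230 230 232 233 234]
119 [248 248 249 248 247 247 248 249 250 253 255 218 132 203 242 244 239 238 240 241 240 237 238 240 242 241 239 244 244 207 106 126 232 241 238 238 237 233 230 228 230 232 232 234]
122 [248 249 249 249 247 247 248 250 254 222 187 228 234 236 238 236 233 234 236 237 236 235 237 238 237 233 232 234 236 236 236 229 179 225 240 237 236 233 230 228 230 230 232 234]
125 [247 248 249 248 246 247 248 252 244 205 214 228 227 227 227 227 228 231 236 235 232 232 232 234 232 229 230 231 231 227 226 230 225 163 221 239 236 231 228 228 230 229 230 233]
128 [248
[... 1248 characters left out ...]
 225 225 226 228]
149 [246 244 245 245 244 244 244 245 247 247 247 248 247 249 241 150  98 118 116 134 142 140 138 135 134 138 144 144  81  91 221 235 228 229 230 231 229 226 224 223 225 224 225 226]
40 259 359 slot 302 316 [ 0.4873144  -0.08117281  0.025     ] [ 0.57369835 -0.10594495  0.025     ]
55 260 358 slot 302 317 [ 0.48420296 -0.09314227  0.025     ] [ 0.56993299 -0.11771714  0.025     ]
70 261 358 slot 302 317 [ 0.48101074 -0.10538513  0.025     ] [ 0.56696768 -0.13000975  0.025     ]
85 262 357 slot 302 317 [ 0.47773265 -0.1179205   0.025     ] [ 0.56304879 -0.14235224  0.025     ]
100 262 357 slot 303 317 [ 0.47346106 -0.13050605  0.025     ] [ 0.55994174 -0.15526169  0.025     ]
```

Units first: shifts go in shares of 0.6 m and turns go in shares of pi rad. So 0.076 m is 0.1267, 0.06 m is 0.1.

>>> advance:
  moves:
    - {"sx": 0.0333,"sy": 0.0017,"jaw": 0.6}
    - {"sx": 0.0717,"sy": 0.0038,"jaw": 0.6}
    - {"sx": 0.0717,"sy": 0.0038,"sz": 0.05,"jaw": 0.6}
    - {"sx": 0.0717,"sy": 0.0038,"sz": 0.1,"jaw": 0.6}
    - {"sx": 0.0717,"sy": 0.0038,"sz": 0.1267,"jaw": 0.6}
    - {"sx": 0.0717,"sy": 0.0038,"sz": 0.1267,"jaw": 0.6}
    - {"sx": 0.0717,"sy": 0.0038,"sz": 0.1267,"jaw": 0.6}

```text
time: 17.68
eef_pos: [0.5127, -0.183, 0.0709]
tcp_rot: [0.799, 0.602, 0.001, 0.001]
contact_force: [-0.7, 0.1, -4.0]
opening: 0.659
finger_force: 66.8
```

```bash
python3 - <<'E'
from h import *
c=cam('wrist','w7.png')
print(stud(c)); go(.5116,-.1626,.0625,74.1)
cv2.imwrite('pics/w7c.png',cv2.resize(c['pixels'][180:340,230:400],None,fx=3.5,fy=3.5,interpolation=cv2.INTER_CUBIC)[:,:,::-1])
E
```

```text
(array([ 0.5112 , -0.17395]), array([0.00411704, 0.00013229]), np.float64(19.99917474228598))
t 17.73 tcp [ 0.5128 -0.1832  0.0712] yaw 74.0 F [ 0.3 -0.3 -3.9] -> d [ 0.0194 -0.0069  0.0086] rot [ 0.0029  0.0007 -0.0015]
```

Converted, 0.0194 m is 0.0323, -0.0069 m is -0.0115, -0.001 rad is -0.0003.

>>> advance:
  moves:
    - {"sx": 0.0323,"sy": -0.0115,"az": -0.0003,"jaw": 0.6}
    - {"sx": 0.0323,"sy": -0.0115,"az": -0.0003,"jaw": 0.6}
    - {"sx": 0.0323,"sy": -0.0115,"sz": 0.0083,"az": -0.0003,"jaw": 0.6}
    - {"sx": 0.0323,"sy": -0.0115,"sz": 0.0083,"az": -0.0003,"jaw": 0.6}
    - {"sx": 0.0323,"sy": -0.0115,"sz": 0.0083,"az": -0.0003,"jaw": 0.6}

```text
time: 18.35
eef_pos: [0.5103, -0.1622, 0.0644]
tcp_rot: [0.798, 0.602, -0.0, -0.0]
contact_force: [-0.7, 0.1, -3.2]
opening: 0.661
finger_force: 66.8
```

```bash
python3 - <<'E'
from h import *
c=cam('wrist','w8.png');go(.5116,-.1626,.0595,74.1)
cv2.imwrite('pics/w8c.png',cv2.resize(c['pixels'][180:340,230:400],None,fx=3.5,fy=3.5,interpolation=cv2.INTER_CUBIC)[:,:,::-1])
E
```

```text
t 18.40 tcp [ 0.5104 -0.1623  0.0645] yaw 74.1 F [ 0.2 -1.7 -3.6] -> d [0.     0.0013 0.005 ] rot [ 0.      0.     -0.0009]
```

View pics/w8c.png

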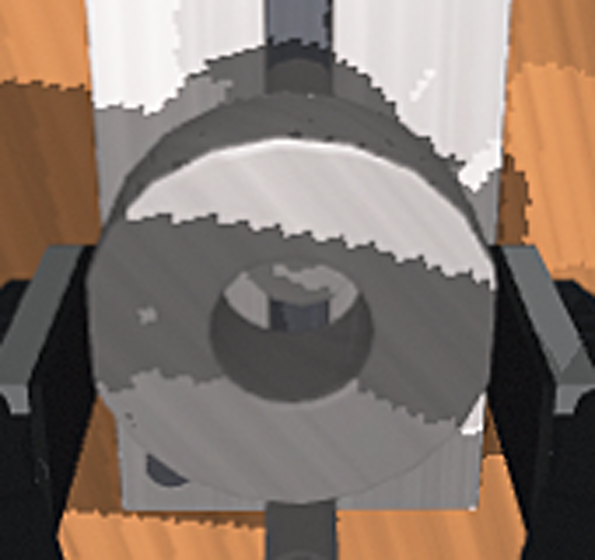

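Through the bore (crop centre (291,332)) the dark slot shows at x≈299, about 1.3 mm to the right, agreeing with the computed dy of +0.0013. I'll check numerically where the stud's top should project.

```bash
python3 - <<'E'
from h import *
c=ctrl.read_camera('wrist');s=ctrl.get_state();p=s['eef_pos'];r=R.from_quat(s['tcp_rot'])
f=lambda P:((proj(c,P)-[230,180])*3.5).round(0)
def ex(x,y,z,rad):
    X=r.apply([1,0,0])*rad;Y=r.apply([0,1,0])*rad;P=np.array([x,y,z]);return f([P-Y,P+Y,P-X,P+X]).tolist()
print('bore top -y,+y,-x,+x',ex(p[0],p[1],p[2]+.0475,.01125));print('bore bot',ex(p[0],p[1],p[2]+.0275,.01125))
print('stud top',ex(.5116,-.1624,.087,.01));print('stud at base',ex(.5116,-.1624,.025,.01))
g=cv2.cvtColor(c['pixels'],cv2.COLOR_RGB2GRAY).astype(int);np.set_printoptions(linewidth=250)
print('cols 288-338');[print(q,g[q,288:338]) for q in range(250,278,2)]
E
```

```text
bore top -y,+y,-x,+x [[212.0, 336.0], [373.0, 336.0], [292.0, 404.0], [293.0, 265.0]]
bore bot [[221.0, 266.0], [364.0, 267.0], [292.0, 328.0], [293.0, 202.0]]
stud top [[238.0, 250.0], [361.0, 250.0], [300.0, 304.0], [300.0, 194.0]]
stud at base [[252.0, 115.0], [344.0, 115.0], [298.0, 158.0], [298.0, 72.0]]
cols 288-338
250 [ 97  98  98  98  98  97  96  95  94  96  95  95  96  96  97  97  99  97  97  98  97  98  98  97  98  95  96  98  97  99 100 100 100  98  98  99  98  99  98  96  89 171 134  79  81  82  87  90  85 162]
252 [ 97  99  98  97  98  98  96  97  95  95  96  94  96  93  96  96  97  98  98  98  97  98  98  95  96  95  94  95  95  96  96  97 100 100 102 102  99 100 100  99  98  98  97  97  97  96  95  95  94  92]
254 [ 96  97  96  97  98  98  98  97  96  96  96  95  96  94  91  93  92  94  94  93  94  94  95  97  96  97  96  94  93  93  93  93  93  93  95  97 100 101 100 100  99  98  99  98  98  98  98  94  96  94]
256 [ 97  96  96  97  97  98  98  98  97  96  94  92  90  89  94 101  99 101  99  97 130 144 146 127 102  96  96 105 111 110 107 130 140 140 136 121 109  99  
[... 1307 characters left out ...]
4  65  66  68  66  63  66 104 128 136 141 137 135 139 102  56  53  54  51  69  74  73  73  71  70  71  72  77  75  71  71  63 113 129 126  97  67  65  71  74  69  65  65  63  90  99]
272 [ 99  89  69  61  67  65  66  66  67  66  68  67  62  76  97 114 128 141 106  56  51  53  52  63  74  73  72  71  70  71  71  76  76  70  70  67  84  79  70  70  72  70  71  74  69  67  68  61  77  96]
274 [97 88 67 63 65 65 66 68 67 68 69 70 69 70 70 66 65 63 63 60 60 59 59 58 67 72 71 70 71 72 69 71 69 72 71 71 70 73 73 72 72 70 75 75 71 67 67 62 66 91]
276 [98 85 68 63 65 67 68 68 69 70 70 68 69 70 69 72 71 70 71 69 70 72 73 70 73 72 74 72 73 73 74 74 71 72 71 70 70 69 68 68 69 68 69 74 69 65 64 63 74 91]
```

The stud's lower rim shows at (316,266.7) against a predicted (315.7,266.9), so the position holds. Shift 1.3 mm and lower gently.

Converted, 0.008 m is 0.0133, 0.0013 m is 0.0022.

>>> advance:
  moves:
    - {"sy": 0.0022,"jaw": 0.6}
    - {"sy": 0.0022,"sz": 0.0033,"jaw": 0.6}
    - {"sy": 0.0022,"sz": 0.0067,"jaw": 0.6}
    - {"sy": 0.0022,"sz": 0.01,"jaw": 0.6}
    - {"sy": 0.0022,"sz": 0.0117,"jaw": 0.6}
    - {"sy": 0.0022,"sz": 0.0133,"jaw": 0.6}
    - {"sy": 0.0022,"sz": 0.0133,"jaw": 0.6}

```text
time: 19.32
eef_pos: [0.5115, -0.1624, 0.0564]
tcp_rot: [0.798, 0.602, -0.0, -0.0]
contact_force: [0.3, 0.7, -3.0]
opening: 0.665
finger_force: 66.8
```

Past the stud's top with no contact force. Continue down.

Converted, 0.016 m is 0.0267, 0.012 m is 0.02.

>>> advance:
  moves:
    - {"sz": 0.0067,"jaw": 0.6}
    - {"sz": 0.0133,"jaw": 0.6}
    - {"sz": 0.02,"jaw": 0.6}
    - {"sz": 0.0267,"jaw": 0.6}

```text
time: 19.82
eef_pos: [0.5115, -0.1624, 0.0401]
tcp_rot: [0.798, 0.602, -0.0, -0.0]
contact_force: [0.6, 0.7, -4.2]
opening: 0.661
finger_force: 66.8
```

>>> advance:
  moves:
    - {"sz": 0.01,"jaw": 0.6}
    - {"sz": 0.02,"jaw": 0.6}
    - {"sz": 0.03,"jaw": 0.6}
    - {"sz": 0.04,"jaw": 0.6}
    - {"sz": 0.05,"jaw": 0.6}
    - {"sz": 0.0567,"jaw": 0.6}
    - {"sz": 0.06,"jaw": 0.6}
    - {"sz": 0.0633,"jaw": 0.6}
    - {"sz": 0.0633,"jaw": 0.6}

```text
time: 20.95
eef_pos: [0.5116, -0.1624, 0.0025]
tcp_rot: [0.798, 0.602, -0.0, -0.0]
contact_force: [0.2, 0.6, -4.7]
opening: 0.664
finger_force: 66.8
```

Still free. Lower the last millimetres until contact.

Converted, 0.004 m is 0.0067, 0.003 m is 0.005.

>>> advance:
  moves:
    - {"sz": 0.0017,"jaw": 0.6}
    - {"sz": 0.0033,"jaw": 0.6}
    - {"sz": 0.005,"jaw": 0.6}
    - {"sz": 0.0067,"jaw": 0.6}
    - {"sz": 0.0067,"jaw": 0.6}

```text
time: 21.58
eef_pos: [0.5115, -0.1623, -0.0016]
tcp_rot: [0.798, 0.602, -0.0, -0.0]
contact_force: [0.1, -0.9, -3.6]
opening: 0.66
finger_force: 66.8
```

>>> advance:
  moves:
    - {"sz": 0.0017,"jaw": 0.6}
    - {"sz": 0.0025,"jaw": 0.6}
    - {"sz": 0.0025,"jaw": 0.6}

```text
time: 21.95
eef_pos: [0.5117, -0.1625, -0.0023]
tcp_rot: [0.798, 0.602, -0.0, 0.0]
contact_force: [-3.2, 1.2, 2.1]
opening: 0.664
finger_force: 67.4
```

Seated: load changed from -3.7 N to +2 N at the expected height. Release, lift and go to the medium ring.

Converted, -0.14 m is -0.2333, -0.12 m is -0.2.

>>> advance:
  moves:
    - {"sz": -0.0008,"jaw": 0.8}
    - {"sz": -0.0008,"jaw": 0.8}
    - {"sz": -0.0167,"jaw": 0.8}
    - {"sz": -0.1,"jaw": 0.85}
    - {"sz": -0.2,"jaw": 0.85}
    - {"sz": -0.2333,"jaw": 0.85}
    - {"sz": -0.2333,"jaw": 0.85}

```text
time: 22.82
eef_pos: [0.5133, -0.1633, 0.1402]
tcp_rot: [0.798, 0.602, 0.001, 0.003]
contact_force: [0.5, 0.1, -0.8]
opening: 0.849
finger_force: 0.0
```

>>> advance:
  moves:
    - {"sx": 0.8403,"sy": -0.2013,"az": -0.5001,"jaw": 0.85}
    - {"sx": 0.8403,"sy": -0.2013,"az": -0.5001,"jaw": 0.85}
    - {"sx": 0.8403,"sy": -0.2013,"az": -0.5001,"jaw": 0.85}
    - {"sx": 0.8403,"sy": -0.2013,"az": -0.5001,"jaw": 0.85}
    - {"sx": 0.8403,"sy": -0.2013,"az": -0.5001,"jaw": 0.85}
    - {"sx": 0.8403,"sy": -0.2013,"az": -0.5001,"jaw": 0.85}
    - {"sx": 0.8403,"sy": -0.2013,"az": -0.5001,"jaw": 0.85}
    - {"sx": 0.8403,"sy": -0.2013,"az": -0.5001,"jaw": 0.85}
    - {"sx": 0.8403,"sy": -0.2013,"az": -0.5001,"jaw": 0.85}
    - {"sx": 0.8403,"sy": -0.2013,"az": -0.5001,"jaw": 0.85}

```text
time: 24.08
eef_pos: [0.5324, 0.3564, 0.1346]
tcp_rot: [0.138, 0.99, -0.001, -0.002]
contact_force: [-0.5, 0.1, -0.3]
opening: 0.848
finger_force: 0.0
```

```bash
python3 - <<'E'
from h import *
c=cam('wrist','w9.png')
for q in('spacer_medium','spacer_large','spacer_small'):
  for m in ctrl.masks_of('wrist',q)[:2]: print(q,m['conf'],m['region'].sum(),fitcyl([(c,m['region'])],0,.016,.025,(.5335,.3555)))
go(.5335,.3555,-.029,164)
d=cam('side')
for m in ctrl.masks_of('side','spacer_large')[:3]: print('placed?',m['conf'],m['region'].sum(),fitcyl([(d,m['region'])],.025,.02,.03,(.5115,-.1625)))
E
```

```text
spacer_medium 0.71 1561 (array([0.53234711, 0.35683338]), np.float64(5.574647877423174e-07), [(1812.0, 1954.5642842689995)])
spacer_small 0.66 372 (array([0.61159616, 0.17832477]), np.float64(5.505440082637965e-07), [(400.0, 1582.7695163064636)])
spacer_small 0.48 1542 (array([0.75079021, 0.09234253]), np.float64(1.6129668292334032e-07), [(1171.0, 1160.3110648305155)])
t 24.27 tcp [0.5336 0.3542 0.1362] yaw 164.0 F [ 0.  -0.6 -0.6] -> d [0.0003 0.0015 0.1652] rot [-0.0012 -0.001  -0.0008]
placed? 0.7 198 (array([ 0.51262354, -0.15607299]), np.float64(7.506702506971513e-08), [(272.5, 390.67584112565964)])
```

Converted, 0.165 m is 0.275, 0.162 m is 0.27.

>>> advance:
  moves:
    - {"sx": 0.0018,"sy": 0.003,"sz": 0.1,"jaw": 0.8}
    - {"sx": 0.0018,"sy": 0.003,"sz": 0.2,"jaw": 0.8}
    - {"sx": 0.0018,"sy": 0.003,"sz": 0.2333,"jaw": 0.8}
    - {"sx": 0.0018,"sy": 0.003,"sz": 0.2583,"jaw": 0.8}
    - {"sx": 0.0018,"sy": 0.003,"sz": 0.27,"jaw": 0.8}
    - {"sx": 0.0018,"sy": 0.003,"sz": 0.275,"jaw": 0.8}
    - {"sx": 0.0018,"sy": 0.003,"sz": 0.275,"jaw": 0.5}
    - {"sx": 0.0018,"sy": 0.003,"sz": 0.275,"jaw": 0.5}
    - {"sx": 0.0018,"sy": 0.003,"sz": 0.275,"jaw": 0.5}
    - {"sx": 0.0018,"sy": 0.003,"sz": 0.275,"jaw": 0.5}
  force: 25

```text
time: 25.62
eef_pos: [0.5342, 0.3581, -0.0263]
tcp_rot: [0.138, 0.99, 0.001, 0.001]
contact_force: [-1.3, -1.1, 5.8]
opening: 0.565
finger_force: 26.0
```

Converted, -0.001 m is -0.0017, 1.504 rad is 0.4787.

>>> advance:
  moves:
    - {"sz": -0.0017,"jaw": 0.78}
    - {"sz": -0.0017,"jaw": 0.78}
    - {"sz": -0.0017,"az": 0.0598,"jaw": 0.78}
    - {"sz": -0.0017,"az": 0.1197,"jaw": 0.78}
    - {"sz": -0.0017,"az": 0.1795,"jaw": 0.78}
    - {"sz": -0.0017,"az": 0.2394,"jaw": 0.78}
    - {"sz": -0.0017,"az": 0.2992,"jaw": 0.78}
    - {"sz": -0.0017,"az": 0.3591,"jaw": 0.78}
    - {"sz": -0.0017,"az": 0.4189,"jaw": 0.78}
    - {"sz": -0.0017,"az": 0.4787,"jaw": 0.78}

```text
time: 26.88
eef_pos: [0.5329, 0.3575, -0.0275]
tcp_rot: [0.778, 0.628, -0.0, -0.0]
contact_force: [0.6, 1.0, 0.5]
opening: 0.783
finger_force: 0.0
```

>>> advance:
  moves:
    - {"az": 0.0213,"jaw": 0.78}
    - {"az": 0.0213,"jaw": 0.78}
    - {"az": 0.0213,"jaw": 0.5}
    - {"az": 0.0213,"jaw": 0.5}
    - {"az": 0.0213,"jaw": 0.5}
    - {"az": 0.0213,"jaw": 0.5}
  force: 60

```text
time: 27.62
eef_pos: [0.5335, 0.3578, -0.0264]
tcp_rot: [0.797, 0.604, 0.0, 0.0]
contact_force: [-0.5, -0.7, 4.7]
opening: 0.544
finger_force: 61.1
```

```bash
python3 - <<'E'
from h import *
go(.5115,-.1624,.13,74.1)
E
```

```text
t 27.62 tcp [ 0.5335  0.3578 -0.0264] yaw 74.3 F [-0.5 -0.7  4.7] -> d [-0.5067  0.1195 -0.1565] rot [ 0.0005 -0.0003  0.0039]
```

Converted, -0.5062 m is -0.8437, -0.17 m is -0.2833, 0.003 rad is 0.001.

>>> advance:
  moves:
    - {"sz": -0.0667,"jaw": 0.5}
    - {"sz": -0.1667,"jaw": 0.5}
    - {"sz": -0.2667,"jaw": 0.5}
    - {"sx": -0.0667,"sy": 0.0167,"sz": -0.2833,"az": 0.001,"jaw": 0.5}
    - {"sx": -0.8437,"sy": 0.2008,"sz": -0.2833,"az": 0.001,"jaw": 0.5}
    - {"sx": -0.8437,"sy": 0.2008,"sz": -0.2833,"az": 0.001,"jaw": 0.5}
    - {"sx": -0.8437,"sy": 0.2008,"sz": -0.2833,"az": 0.001,"jaw": 0.5}
    - {"sx": -0.8437,"sy": 0.2008,"sz": -0.2833,"az": 0.001,"jaw": 0.5}
    - {"sx": -0.8437,"sy": 0.2008,"sz": -0.2833,"az": 0.001,"jaw": 0.5}
    - {"sx": -0.8437,"sy": 0.2008,"sz": -0.2833,"az": 0.001,"jaw": 0.5}

```text
time: 28.88
eef_pos: [0.5154, -0.0598, 0.1416]
tcp_rot: [0.798, 0.603, -0.0, -0.001]
contact_force: [1.3, -0.3, -1.8]
opening: 0.55
finger_force: 62.6
```

```bash
python3 - <<'E'
from h import *
go(.5115,-.1624,.13,74.1)
E
```

```text
t 28.88 tcp [ 0.5154 -0.0598  0.1416] yaw 74.1 F [ 1.3 -0.3 -1.8] -> d [-0.0997  0.0243  0.0116] rot [-0.0015 -0.0004  0.0005]
```

Converted, -0.0997 m is -0.1662, 0.0243 m is 0.0405.

>>> advance:
  moves:
    - {"sx": -0.1,"sy": 0.0243,"jaw": 0.5}
    - {"sx": -0.1662,"sy": 0.0405,"jaw": 0.5}
    - {"sx": -0.1662,"sy": 0.0405,"sz": 0.05,"jaw": 0.5}
    - {"sx": -0.1662,"sy": 0.0405,"sz": 0.1167,"jaw": 0.5}
    - {"sx": -0.1662,"sy": 0.0405,"sz": 0.125,"jaw": 0.5}
    - {"sx": -0.1662,"sy": 0.0405,"sz": 0.125,"jaw": 0.5}

```text
time: 29.62
eef_pos: [0.5125, -0.1606, 0.0678]
tcp_rot: [0.798, 0.603, -0.0, -0.0]
contact_force: [0.5, 0.1, -3.0]
opening: 0.547
finger_force: 62.7
```

```bash
python3 - <<'E'
from h import *
go(.5115,-.1624,.058,74.1)
c=cam('wrist');s=ctrl.get_state()
for m in ctrl.masks_of('wrist','spacer_medium')[:1]: print(m['conf'],m['region'].sum(),fitcyl([(c,m['region'])],s['eef_pos'][2]+.0264,.016,.025,s['eef_pos'][:2])[0]-s['eef_pos'][:2])
go(.5115,-.1624,.058,74.1)
E
```

```text
t 29.62 tcp [ 0.5125 -0.1606  0.0678] yaw 74.1 F [ 0.5  0.1 -3. ] -> d [-0.0021 -0.0004  0.0098] rot [-0.0009 -0.0003  0.0007]
0.8 6607 [-0.00082724  0.00192927]
t 29.73 tcp [ 0.5139 -0.1612  0.0697] yaw 74.2 F [ 0.5  0.5 -1.6] -> d [-0.0018 -0.002   0.0117] rot [0.003  0.0006 0.0009]
```

>>> advance:
  moves:
    - {"jaw": 0.5}
    - {"jaw": 0.5}
    - {"jaw": 0.5}

```text
time: 30.1
eef_pos: [0.513, -0.1609, 0.0685]
tcp_rot: [0.798, 0.603, 0.0, 0.0]
contact_force: [-0.9, -0.2, -2.6]
opening: 0.551
finger_force: 62.7
```

```bash
python3 - <<'E'
from h import *
c=cam('wrist');s=ctrl.get_state()
for m in ctrl.masks_of('wrist','spacer_medium')[:1]: print(m['conf'],m['region'].sum(),fitcyl([(c,m['region'])],s['eef_pos'][2]+.0264,.016,.025,s['eef_pos'][:2])[0]-s['eef_pos'][:2])
go(.5115,-.1624,.058,74.1)
E
```

```text
0.84 6346 [-0.0001683   0.00090709]
t 30.20 tcp [ 0.5127 -0.1608  0.0682] yaw 74.1 F [-0.3 -0.2 -1.5] -> d [-0.0019 -0.0008  0.0102] rot [0.0003 0.     0.0005]
```

Ring is centred in the hand. Correct and lower onto the stud.

Converted, 0.012 m is 0.02, 0.01 m is 0.0167.

>>> advance:
  moves:
    - {"sx": -0.0032,"sy": -0.0013,"jaw": 0.5}
    - {"sx": -0.0032,"sy": -0.0013,"sz": 0.005,"jaw": 0.5}
    - {"sx": -0.0032,"sy": -0.0013,"sz": 0.01,"jaw": 0.5}
    - {"sx": -0.0032,"sy": -0.0013,"sz": 0.0133,"jaw": 0.5}
    - {"sx": -0.0032,"sy": -0.0013,"sz": 0.0167,"jaw": 0.5}
    - {"sx": -0.0032,"sy": -0.0013,"sz": 0.02,"jaw": 0.5}
    - {"sx": -0.0032,"sy": -0.0013,"sz": 0.02,"jaw": 0.5}

```text
time: 31.08
eef_pos: [0.5113, -0.1624, 0.0558]
tcp_rot: [0.798, 0.603, -0.0, -0.0]
contact_force: [0.3, 0.2, -2.5]
opening: 0.548
finger_force: 62.7
```

Converted, 0.036 m is 0.06, 0.034 m is 0.0567.

>>> advance:
  moves:
    - {"sz": 0.0083,"jaw": 0.5}
    - {"sz": 0.0183,"jaw": 0.5}
    - {"sz": 0.0283,"jaw": 0.5}
    - {"sz": 0.0383,"jaw": 0.5}
    - {"sz": 0.0467,"jaw": 0.5}
    - {"sz": 0.0533,"jaw": 0.5}
    - {"sz": 0.0567,"jaw": 0.5}
    - {"sz": 0.0583,"jaw": 0.5}
    - {"sz": 0.06,"jaw": 0.5}
    - {"sz": 0.06,"jaw": 0.5}

```text
time: 32.33
eef_pos: [0.5114, -0.1624, 0.02]
tcp_rot: [0.798, 0.603, 0.0, 0.0]
contact_force: [0.5, 0.3, -2.3]
opening: 0.551
finger_force: 62.7
```

>>> advance:
  moves:
    - {"sz": 0.0017,"jaw": 0.5}
    - {"sz": 0.0033,"jaw": 0.5}
    - {"sz": 0.0033,"jaw": 0.5}

```text
time: 32.7
eef_pos: [0.5115, -0.1625, 0.0186]
tcp_rot: [0.798, 0.603, -0.0, -0.0]
contact_force: [-1.8, 0.5, 3.9]
opening: 0.548
finger_force: 63.2
```

Medium seated. Release and go to the small ring.

Converted, -0.12 m is -0.2, -0.06 m is -0.1.

>>> advance:
  moves:
    - {"sz": -0.0008,"jaw": 0.72}
    - {"sz": -0.0008,"jaw": 0.72}
    - {"sz": -0.0167,"jaw": 0.72}
    - {"sz": -0.1,"jaw": 0.72}
    - {"sz": -0.1833,"jaw": 0.72}
    - {"sz": -0.2,"jaw": 0.72}

```text
time: 33.45
eef_pos: [0.5142, -0.1639, 0.1435]
tcp_rot: [0.798, 0.603, 0.002, 0.004]
contact_force: [-0.4, 0.5, 0.0]
opening: 0.723
finger_force: 0.0
```

>>> advance:
  moves:
    - {"sx": 0.5978,"sy": 0.0152,"az": -0.5001,"jaw": 0.65}
    - {"sx": 0.5978,"sy": 0.0152,"az": -0.5001,"jaw": 0.65}
    - {"sx": 0.5978,"sy": 0.0152,"az": -0.5001,"jaw": 0.65}
    - {"sx": 0.5978,"sy": 0.0152,"az": -0.5001,"jaw": 0.65}
    - {"sx": 0.5978,"sy": 0.0152,"az": -0.5001,"jaw": 0.65}
    - {"sx": 0.5978,"sy": 0.0152,"az": -0.5001,"jaw": 0.65}
    - {"sx": 0.5978,"sy": 0.0152,"az": -0.5001,"jaw": 0.65}
    - {"sx": 0.5978,"sy": 0.0152,"az": -0.5001,"jaw": 0.65}
    - {"sx": 0.5978,"sy": 0.0152,"az": -0.5001,"jaw": 0.65}
    - {"sx": 0.5978,"sy": 0.0152,"az": -0.5001,"jaw": 0.65}

```text
time: 34.7
eef_pos: [0.6176, 0.1801, 0.137]
tcp_rot: [0.138, 0.99, -0.0, -0.001]
contact_force: [0.6, 0.1, -0.4]
opening: 0.648
finger_force: 0.0
```

```bash
python3 - <<'E'
from h import *
c=cam('wrist','w10.png')
for q in('spacer_small','spacer_medium'):
  for m in ctrl.masks_of('wrist',q)[:2]: print(q,m['conf'],m['region'].sum(),fitcyl([(c,m['region'])],0,.014,.02,(.619,.18)))
go(.619,.18,-.028,164.1)
for m in ctrl.mark_of('wrist','yellow_bin')[:1]:print(m)
E
```

```text
spacer_small 0.81 814 (array([0.6202867 , 0.18140635]), np.float64(6.043339586086483e-07), [(1079.0, 1230.085513165919)])
spacer_medium 0.47 10380 (array([0.77755328, 0.13536493]), np.float64(1.3091632408018174e-06), [(11273.0, 926.1687414804474)])
t 34.85 tcp [0.618  0.18   0.1376] yaw 164.1 F [ 0.4  0.6 -0.9] -> d [-0.0011  0.0003  0.1656] rot [-0.0003 -0.0007 -0.0003]
{'position': [0.7659, 0.1435, 0.0005], 'conf': 0.66}
```

Converted, 0.166 m is 0.2767, -0.0016 m is -0.0027.

>>> advance:
  moves:
    - {"sx": -0.0027,"sy": 0.0025,"sz": 0.1,"jaw": 0.7}
    - {"sx": -0.0027,"sy": 0.0025,"sz": 0.2,"jaw": 0.7}
    - {"sx": -0.0027,"sy": 0.0025,"sz": 0.2333,"jaw": 0.7}
    - {"sx": -0.0027,"sy": 0.0025,"sz": 0.2583,"jaw": 0.7}
    - {"sx": -0.0027,"sy": 0.0025,"sz": 0.27,"jaw": 0.7}
    - {"sx": -0.0027,"sy": 0.0025,"sz": 0.2767,"jaw": 0.7}
    - {"sx": -0.0027,"sy": 0.0025,"sz": 0.2767,"jaw": 0.35}
    - {"sx": -0.0027,"sy": 0.0025,"sz": 0.2767,"jaw": 0.35}
    - {"sx": -0.0027,"sy": 0.0025,"sz": 0.2767,"jaw": 0.35}
    - {"sx": -0.0027,"sy": 0.0025,"sz": 0.2767,"jaw": 0.35}
  force: 25

```text
time: 36.15
eef_pos: [0.6212, 0.1813, -0.0265]
tcp_rot: [0.138, 0.99, 0.0, 0.001]
contact_force: [-1.5, 1.0, 6.3]
opening: 0.45
finger_force: 25.3
```

Gripped (0.45 ≈ 38 mm). Release, turn, squeeze.

Converted, -0.0005 m is -0.0008, 1.504 rad is 0.4787.

>>> advance:
  moves:
    - {"sz": -0.0008,"jaw": 0.65}
    - {"sz": -0.0008,"jaw": 0.65}
    - {"sz": -0.0008,"az": 0.0598,"jaw": 0.65}
    - {"sz": -0.0008,"az": 0.1197,"jaw": 0.65}
    - {"sz": -0.0008,"az": 0.1795,"jaw": 0.65}
    - {"sz": -0.0008,"az": 0.2394,"jaw": 0.65}
    - {"sz": -0.0008,"az": 0.2992,"jaw": 0.65}
    - {"sz": -0.0008,"az": 0.3591,"jaw": 0.65}
    - {"sz": -0.0008,"az": 0.4189,"jaw": 0.65}
    - {"sz": -0.0008,"az": 0.4787,"jaw": 0.65}

```text
time: 37.4
eef_pos: [0.6197, 0.1811, -0.0282]
tcp_rot: [0.778, 0.628, -0.0, -0.0]
contact_force: [-0.5, -0.7, -0.9]
opening: 0.653
finger_force: 0.0
```

>>> advance:
  moves:
    - {"az": 0.0213,"jaw": 0.65}
    - {"az": 0.0213,"jaw": 0.65}
    - {"az": 0.0213,"jaw": 0.35}
    - {"az": 0.0213,"jaw": 0.35}
    - {"az": 0.0213,"jaw": 0.35}
    - {"az": 0.0213,"jaw": 0.35}
  force: 60

```text
time: 38.15
eef_pos: [0.6205, 0.1811, -0.0272]
tcp_rot: [0.797, 0.604, 0.0, 0.0]
contact_force: [-0.5, 0.6, 2.4]
opening: 0.429
finger_force: 60.2
```

```bash
python3 - <<'E'
from h import *
go(.5115,-.1624,.143,74.1)
E
```

```text
t 38.15 tcp [ 0.6205  0.1811 -0.0272] yaw 74.4 F [-0.5  0.6  2.4] -> d [-0.3602 -0.0123 -0.1703] rot [ 0.0006 -0.0002  0.0047]
```

Converted, -0.36 m is -0.6, -0.0112 m is -0.0187, 0.003 rad is 0.001.

>>> advance:
  moves:
    - {"sz": -0.0667,"jaw": 0.35}
    - {"sz": -0.1667,"jaw": 0.35}
    - {"sz": -0.2667,"jaw": 0.35}
    - {"sx": -0.0833,"sy": -0.0033,"sz": -0.2833,"az": 0.001,"jaw": 0.35}
    - {"sx": -0.6,"sy": -0.0187,"sz": -0.2833,"az": 0.001,"jaw": 0.35}
    - {"sx": -0.6,"sy": -0.0187,"sz": -0.2833,"az": 0.001,"jaw": 0.35}
    - {"sx": -0.6,"sy": -0.0187,"sz": -0.2833,"az": 0.001,"jaw": 0.35}
    - {"sx": -0.6,"sy": -0.0187,"sz": -0.2833,"az": 0.001,"jaw": 0.35}
    - {"sx": -0.6,"sy": -0.0187,"sz": -0.2833,"az": 0.001,"jaw": 0.35}
    - {"sx": -0.6,"sy": -0.0187,"sz": -0.2833,"az": 0.001,"jaw": 0.35}

```text
time: 39.4
eef_pos: [0.5108, -0.1659, 0.142]
tcp_rot: [0.8, 0.601, -0.0, -0.0]
contact_force: [0.1, 1.0, -1.5]
opening: 0.428
finger_force: 60.4
```

>>> advance:
  moves:
    - {"sz": 0.05,"jaw": 0.35}
    - {"sz": 0.1,"jaw": 0.35}
    - {"sz": 0.1217,"jaw": 0.35}
    - {"sz": 0.1217,"jaw": 0.35}
    - {"sz": 0.1217,"jaw": 0.35}
    - {"sz": 0.1217,"jaw": 0.35}

```text
time: 40.15
eef_pos: [0.5134, -0.1629, 0.071]
tcp_rot: [0.798, 0.603, 0.001, 0.001]
contact_force: [-0.1, 0.2, -0.9]
opening: 0.432
finger_force: 60.3
```

```bash
python3 - <<'E'
from h import *
c=cam('wrist');s=ctrl.get_state()
for m in ctrl.masks_of('wrist','spacer_small')[:1]: print(m['conf'],m['region'].sum(),fitcyl([(c,m['region'])],s['eef_pos'][2]+.0272,.014,.02,s['eef_pos'][:2])[0]-s['eef_pos'][:2])
go(.5115,-.1624,.0565,74.1)
E
```

```text
0.88 3628 [-0.00037     0.00067796]
t 40.25 tcp [ 0.513  -0.1628  0.0706] yaw 74.2 F [ 0.4  0.3 -0.4] -> d [ 0.     -0.0016  0.0141] rot [0.0019 0.0004 0.0015]
```

Converted, 0.006 m is 0.01, -0.0013 m is -0.0022, 0.001 rad is 0.0003.

>>> advance:
  moves:
    - {"sy": -0.0022,"sz": 0.005,"az": 0.0003,"jaw": 0.35}
    - {"sy": -0.0022,"sz": 0.01,"az": 0.0003,"jaw": 0.35}
    - {"sy": -0.0022,"sz": 0.01,"az": 0.0003,"jaw": 0.35}
    - {"sy": -0.0022,"sz": 0.01,"az": 0.0003,"jaw": 0.35}

```text
time: 40.75
eef_pos: [0.511, -0.1622, 0.0634]
tcp_rot: [0.798, 0.603, -0.0, -0.0]
contact_force: [0.1, 0.0, -1.4]
opening: 0.429
finger_force: 60.3
```

```bash
python3 - <<'E'
from h import *
go(.5115,-.1624,.0565,74.1)
E
```

```text
t 40.75 tcp [ 0.511  -0.1622  0.0634] yaw 74.1 F [ 0.1  0.  -1.4] -> d [-0.0001  0.0005  0.0069] rot [-0.0001 -0.      0.0004]
```

Converted, 0.008 m is 0.0133, 0.006 m is 0.01.

>>> advance:
  moves:
    - {"sy": 0.0007,"sz": 0.0033,"jaw": 0.35}
    - {"sy": 0.0007,"sz": 0.0067,"jaw": 0.35}
    - {"sy": 0.0007,"sz": 0.01,"jaw": 0.35}
    - {"sy": 0.0007,"sz": 0.0133,"jaw": 0.35}
    - {"sy": 0.0007,"sz": 0.0133,"jaw": 0.35}

```text
time: 41.38
eef_pos: [0.5113, -0.1622, 0.0552]
tcp_rot: [0.798, 0.603, -0.0, -0.0]
contact_force: [-0.3, -0.2, -0.9]
opening: 0.432
finger_force: 60.3
```

```bash
python3 -c "
from h import *
print(ctrl.get_state()['contact_force'],ctrl.get_state()['eef_pos'])"
```

```text
[-0.25367798 -0.1505982  -0.88833395] [ 0.51128614 -0.16218746  0.05524832]
```

Converted, 0.02 m is 0.0333, 0.019 m is 0.0317.

>>> advance:
  moves:
    - {"sz": 0.0083,"jaw": 0.35}
    - {"sz": 0.0167,"jaw": 0.35}
    - {"sz": 0.0233,"jaw": 0.35}
    - {"sz": 0.0283,"jaw": 0.35}
    - {"sz": 0.0317,"jaw": 0.35}
    - {"sz": 0.0333,"jaw": 0.35}
    - {"sz": 0.0333,"jaw": 0.35}

```text
time: 42.25
eef_pos: [0.5115, -0.1623, 0.0355]
tcp_rot: [0.798, 0.603, 0.0, -0.0]
contact_force: [0.4, 0.7, -1.3]
opening: 0.429
finger_force: 60.3
```

>>> advance:
  moves:
    - {"sz": 0.0013,"jaw": 0.35}
    - {"sz": 0.0027,"jaw": 0.35}
    - {"sz": 0.0037,"jaw": 0.35}
    - {"sz": 0.0037,"jaw": 0.35}

```text
time: 42.75
eef_pos: [0.5115, -0.1623, 0.0338]
tcp_rot: [0.798, 0.603, -0.0, -0.0]
contact_force: [-1.6, 1.5, 2.5]
opening: 0.43
finger_force: 60.7
```

Seated. All three are home; release, lift, shut the fingers and go behind the keeper's pin.

Converted, -0.125 m is -0.2083, -0.1089 m is -0.1815, -0.12 rad is -0.0382.

>>> advance:
  moves:
    - {"sz": -0.0008,"jaw": 0.6}
    - {"sz": -0.0008,"jaw": 0.6}
    - {"sz": -0.0167,"jaw": 0.6}
    - {"sz": -0.1,"jaw": 0.6}
    - {"sz": -0.1917,"jaw": 0.6}
    - {"sx": -0.0833,"sy": 0.0667,"sz": -0.2083,"az": -0.0191,"jaw": 0.3}
    - {"sx": -0.1815,"sy": 0.1483,"sz": -0.2083,"az": -0.0382,"jaw": 0}
    - {"sx": -0.1815,"sy": 0.1483,"sz": -0.2083,"az": -0.0382,"jaw": 0}
    - {"sx": -0.1815,"sy": 0.1483,"sz": -0.2083,"az": -0.0382,"jaw": 0}
    - {"sx": -0.1815,"sy": 0.1483,"sz": -0.2083,"az": -0.0382,"jaw": 0}

```text
time: 44.0
eef_pos: [0.5667, -0.2898, 0.1579]
tcp_rot: [0.76, 0.65, -0.0, -0.001]
contact_force: [0.2, 0.1, 0.8]
opening: 0.002
finger_force: 0.0
```

```bash
python3 - <<'E'
from h import *
for n in('wrist','side','scene'):
    c=cam(n,'k1%s.png'%n)
    for t in('keeper_pin','keeper_pivot'):
        for m in ctrl.mark_of(n,t)[:3]: print(n,t,round(m['conf'],2),m['position'])
go(.5672,-.2914,.082,81)
E
```

```text
wrist keeper_pin 0.95 [0.3286, -0.3114, 0.1371]
wrist keeper_pin 0.84 [0.5753, -0.2579, 0.1368]
wrist keeper_pin 0.43 [0.4876, -0.2469, 0.1093]
wrist keeper_pivot 0.95 [0.4882, -0.2465, 0.1113]
side keeper_pin 0.77 [0.5673, -0.2571, 0.142]
side keeper_pin 0.61 [0.3197, -0.311, 0.1421]
side keeper_pivot 0.81 [0.4911, -0.2442, 0.1088]
side keeper_pivot 0.73 [0.6712, -0.3732, 0.0001]
side keeper_pivot 0.59 [0.2462, -0.2955, 0.1091]
scene keeper_pin 0.75 [0.5773, -0.2611, 0.1376]
scene keeper_pin 0.66 [0.3247, -0.3131, 0.1444]
scene keeper_pin 0.64 [0.5581, -0.7093, 0.1437]
scene keeper_pivot 0.68 [0.2409, -0.2984, 0.1095]
scene keeper_pivot 0.62 [0.4882, -0.2465, 0.1073]
scene keeper_pivot 0.61 [0.4781, -0.6857, 0.11]
t 44.45 tcp [ 0.5673 -0.2911  0.1584] yaw 81.0 F [ 0.1 -0.6 -0.7] -> d [-0.0003 -0.      0.0764] rot [0.0001 0.0001 0.0004]
```

Converted, 0.076 m is 0.1267, 0.07 m is 0.1167.

>>> advance:
  moves:
    - {"sz": 0.0667,"jaw": 0}
    - {"sz": 0.1,"jaw": 0}
    - {"sz": 0.1167,"jaw": 0}
    - {"sz": 0.1267,"jaw": 0}
    - {"sz": 0.1267,"jaw": 0}

```text
time: 45.08
eef_pos: [0.5676, -0.2916, 0.0827]
tcp_rot: [0.76, 0.649, 0.0, 0.0]
contact_force: [0.2, -0.2, 0.2]
opening: -0.0
finger_force: 0.0
```

```bash
python3 - <<'E'
from h import *
go(.5672,-.2914,.082,81)
s=ctrl.get_state();r=R.from_quat(s['tcp_rot']);p=s['eef_pos'];pv=np.array([.4887,-.2438])
for ph in (-9,0,10,20,30,40,50,60,68,74,77):
    a=np.radians(ph);q=pv+.085*np.array([np.cos(a),np.sin(a)])-.0175*np.array([-np.sin(a),np.cos(a)])
    d=r.inv().apply([q[0]-p[0],q[1]-p[1],0]);print(ph,d.round(3),round(-np.radians(ph+9),3))
E
```

```text
t 45.08 tcp [ 0.5676 -0.2916  0.0827] yaw 81.0 F [ 0.2 -0.2  0.2] -> d [ 0.0001 -0.0004  0.0007] rot [0.0005 0.0003 0.0001]
-9 [ 0.017 -0.    -0.   ] -0.0
0 [ 0.031  0.001 -0.   ] -0.157
10 [ 0.046  0.001 -0.   ] -0.332
20 [ 0.061 -0.003 -0.   ] -0.506
30 [ 0.075 -0.008 -0.   ] -0.681
40 [ 0.088 -0.016 -0.   ] -0.855
50 [ 0.099 -0.027 -0.   ] -1.03
60 [ 0.108 -0.039 -0.   ] -1.204
68 [ 0.114 -0.049 -0.   ] -1.344
74 [ 0.117 -0.058 -0.   ] -1.449
77 [ 0.118 -0.062 -0.   ] -1.501
```

Converted, 0.088 m is 0.1467, 0.075 m is 0.125, -0.855 rad is -0.2722.

>>> advance:
  moves:
    - {"sx": 0.0167,"jaw": 0}
    - {"sx": 0.0283,"jaw": 0}
    - {"sx": 0.04,"az": -0.0255,"jaw": 0}
    - {"sx": 0.0517,"sy": 0.0017,"az": -0.05,"jaw": 0}
    - {"sx": 0.0767,"sy": 0.0017,"az": -0.1057,"jaw": 0}
    - {"sx": 0.1017,"sy": -0.005,"az": -0.1611,"jaw": 0}
    - {"sx": 0.125,"sy": -0.0133,"az": -0.2168,"jaw": 0}
    - {"sx": 0.1467,"sy": -0.0267,"az": -0.2722,"jaw": 0}

```text
time: 46.08
eef_pos: [0.5658, -0.202, 0.0832]
tcp_rot: [0.42, 0.908, -0.001, 0.001]
contact_force: [0.9, -2.1, -0.1]
opening: 0.004
finger_force: 1.0
```

```bash
python3 - <<'E'
from h import *
go(.5672,-.2914,.082,81)
for n in('wrist','side'):
    c=cam(n)
    for m in ctrl.mark_of(n,'keeper_pin')[:3]: print(n,round(m['conf'],2),m['position'],proj(c,m['position'])[0].round())
E
```

```text
t 46.08 tcp [ 0.5658 -0.202   0.0832] yaw 130.4 F [ 0.9 -2.1 -0.1] -> d [-0.069  -0.0568  0.0014] rot [0.0009 0.003  0.8618]
wrist 0.69 [0.5572, -0.1894, 0.1376] [317. 257.]
side 0.69 [0.3204, -0.3105, 0.14] [255. 253.]
side 0.59 [0.545, -0.1868, 0.1413] [338. 201.]
```

The pin is being pushed along (2 N). Continue to the stop.

```bash
python3 - <<'E'
from h import *
s=ctrl.get_state();r=R.from_quat(s['tcp_rot']);p=s['eef_pos'];pv=np.array([.4887,-.2438]);print(p)
for ph in (40,50,60,66,70,74,77):
    a=np.radians(ph);q=pv+.085*np.array([np.cos(a),np.sin(a)])-.0175*np.array([-np.sin(a),np.cos(a)])
    d=r.inv().apply([q[0]-p[0],q[1]-p[1],0]);print(ph,d.round(4),round(-np.radians(ph-40),3))
E
```

```text
[ 0.5655569  -0.201611    0.08280168]
40 [-0.0004 -0.001  -0.    ] -0.0
50 [ 0.0146  0.0007 -0.    ] -0.175
60 [ 0.0297 -0.0002 -0.    ] -0.349
66 [ 0.0386 -0.002  -0.    ] -0.454
70 [ 0.0444 -0.0037 -0.    ] -0.524
74 [ 0.0501 -0.0059 -0.    ] -0.593
77 [ 0.0542 -0.0077 -0.    ] -0.646
```

Converted, 0.0475 m is 0.0792, 0.0444 m is 0.074, -0.56 rad is -0.1783.

>>> advance:
  moves:
    - {"sx": 0.0243,"sy": 0.0012,"az": -0.0557,"jaw": 0}
    - {"sx": 0.0495,"sy": -0.0003,"az": -0.1111,"jaw": 0}
    - {"sx": 0.0643,"sy": -0.0033,"az": -0.1445,"jaw": 0}
    - {"sx": 0.074,"sy": -0.0062,"az": -0.1668,"jaw": 0}
    - {"sx": 0.0792,"sy": -0.0083,"az": -0.1783,"jaw": 0}
    - {"sx": 0.0792,"sy": -0.0083,"az": -0.1783,"jaw": 0}

```text
time: 47.02
eef_pos: [0.5312, -0.169, 0.0827]
tcp_rot: [0.157, 0.988, -0.0, 0.0]
contact_force: [1.1, 0.4, 1.1]
opening: 0.003
finger_force: 0.5
```

>>> advance:
  moves:
    - {"sx": 0.0025,"az": -0.0048,"jaw": 0}
    - {"sx": 0.005,"az": -0.0095,"jaw": 0}
    - {"sx": 0.005,"az": -0.0095,"jaw": 0}

```text
time: 47.4
eef_pos: [0.528, -0.1679, 0.0823]
tcp_rot: [0.141, 0.99, -0.0, -0.0]
contact_force: [2.3, 0.0, -0.2]
opening: 0.001
finger_force: 0.6
```

Converted, 0.0025 m is 0.0042, 0.0015 m is 0.0025.

>>> advance:
  moves:
    - {"sx": 0.0025,"jaw": 0}
    - {"sx": 0.0042,"jaw": 0}
    - {"sx": 0.0042,"jaw": 0}

```text
time: 47.78
eef_pos: [0.528, -0.168, 0.0826]
tcp_rot: [0.141, 0.99, -0.001, 0.003]
contact_force: [7.9, -1.8, -3.1]
opening: 0.002
finger_force: 4.2
```

>>> advance:
  moves:
    - {"sx": 0.0025,"jaw": 0}
    - {"sx": 0.0042,"jaw": 0}
    - {"sx": 0.0042,"jaw": 0}

```text
time: 48.15
eef_pos: [0.5281, -0.168, 0.0828]
tcp_rot: [0.142, 0.99, -0.001, 0.007]
contact_force: [14.4, -2.4, -7.9]
opening: -0.001
finger_force: 7.7
```

Firm stop: force rises to 14 N with no motion. Back off, lift, and check.

Converted, -0.12 m is -0.2, -0.08 m is -0.1333.

>>> advance:
  moves:
    - {"sx": -0.0083,"jaw": 0}
    - {"sx": -0.0333,"jaw": 0}
    - {"sx": -0.075,"jaw": 0}
    - {"sx": -0.075,"sz": -0.1,"jaw": 0}
    - {"sx": -0.1333,"sz": -0.2,"jaw": 0}
    - {"sx": -0.1333,"sz": -0.2,"jaw": 0}
    - {"sx": -0.1333,"sz": -0.2,"jaw": 0}

```text
time: 49.02
eef_pos: [0.6001, -0.1889, 0.2021]
tcp_rot: [0.141, 0.99, -0.0, -0.0]
contact_force: [0.1, -0.3, -1.0]
opening: -0.002
finger_force: 0.0
```

```bash
python3 - <<'E'
from h import *
go(.5,-.16,.2,164)
pv=np.array([.4887,-.2438])
for n in('wrist','side','scene'):
    c=cam(n,'f%s.png'%n)
    for t in('keeper_pin','keeper_pivot','spacer_large','spacer_medium','spacer_small','oil_can','yellow_bin','wrench'):
        for m in ctrl.mark_of(n,t)[:3]:
            p=np.array(m['position'])
            if t[0] in 'ks' and np.hypot(*(p[:2]-[.505,-.19]))>.12: continue
            print(n,t,round(m['conf'],2),p,'ang %.1f'%np.degrees(np.arctan2(*(p[:2]-pv)[::-1])) if t=='keeper_pin' else '')
E
```

```text
t 49.02 tcp [ 0.6001 -0.1889  0.2021] yaw 163.8 F [ 0.1 -0.3 -1. ] -> d [ 0.1042 -0.0002  0.0022] rot [-0.0002 -0.0008 -0.0035]
wrist keeper_pin 0.75 [ 0.517  -0.1623  0.1347] ang 70.9
wrist keeper_pivot 0.72 [ 0.4858 -0.2479  0.1124] 
wrist keeper_pivot 0.41 [ 0.514  -0.1583  0.0618] 
wrist spacer_small 0.64 [ 0.5131 -0.1584  0.0614] 
wrist oil_can 0.72 [ 0.669  -0.3699 -0.0047] 
wrist oil_can 0.16 [ 0.5166 -0.1646  0.1384] 
wrist yellow_bin 0.86 [0.7676 0.1451 0.0055] 
wrist wrench 0.68 [ 0.4511 -0.3919 -0.0012] 
wrist wrench 0.42 [ 0.4848 -0.2457  0.1086] 
side keeper_pin 0.6 [ 0.5027 -0.1593  0.1405] ang 80.6
side keeper_pivot 0.65 [ 0.4903 -0.242   0.1085] 
side spacer_large 0.5 [ 0.5138 -0.165   0.0214] 
side spacer_medium 0.5 [ 0.511  -0.1626  0.0491] 
side spacer_small 0.49 [ 0.5095 -0.1664  0.0611] 
side oil_can 0.62 [ 0.6719 -0.3707 -0.0026] 
side oil_can 0.4 [ 0.5153 -0.1628  0.0231] 
side yellow_bin 0.75 [7.642e-01 1.477e-01 3.000e-04] 
side wrench 0.82 [ 4.547e-01 -3.864e-01  3.000e-04] 
scene keeper_pin 0.55 [ 0.5149 -0.1676  0.1371] ang 71.0
scene keeper_pivot 0.73 [ 0.4896 -0.2464  0.1062] 
scene spacer_large 0.63 [ 0.5128 -0.1676  0.0224] 
scene spacer_large 0.17 [ 5.075e-01 -1.726e-01 -2.000e-04] 
scene spacer_medium 0.56 [ 0.5143 -0.1606  0.044 ] 
scene spacer_small 0.42 [ 0.5085 -0.1584  0.0621] 
scene oil_can 0.93 [ 6.699e-01 -3.699e-01 -3.000e-04] 
scene yellow_bin 0.62 [ 0.763   0.1436 -0.001 ]
```

```bash
python3 -c "
from plant import ctrl
print(ctrl.sign_off())"
```

```text
the job is handed in; nothing more can be done
None
```

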